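# Bed a brass bar down on its parallels in the vise

### The arm

A 6-joint arm with a two-finger parallel gripper is mounted at the origin on the work surface. World frame = base frame: x ahead of the robot, y to its left, z up, the work surface at z = 0. Lengths are in m, angles in rad, forces in N, time in s.
With the tool pointing down it reaches from about 0.35 to 0.85 m from the base axis. Payload 8.1 kg.
Tool frame: the origin (TCP) lies midway between the tips of the shut fingers; the grasp point (between the pads) lies 19 mm behind it; z points along the fingers, y is the direction in which the jaws open and shut (so a half turn about z gives the same grasp; the last joint's range is limited). The gripper opens to 85 mm and grips with 20 to 120 N. Pads are 22 mm wide; open, the fingers measure 114 mm over their backs; the gripper's body (76 mm by 85 mm) begins 54 mm behind the grasp point. The pads swing forward as they close: fully open they stand 13 mm farther back than shut.
Start: joints at [-1.22, 0.13, 1.488, -0, 1.523, -0.085], TCP at [0.253, -0.544, 0.231] pointing down, gripper open.
Joint ranges: [-2.96, 2.96], [-0.89, 2.26], [0.02, 2.5], [-1.34, 4.48], [0, 2.73], [-2.66, 2.66]. Speed limits (rad/s): [2.39, 2.39, 2.79, 3.14, 3.14, 3.14].

### API

Orientations are given as a unit quaternion [x, y, z, w].
In Python, from rig import ctrl, eyes gives the robot as it stands.
- The arm moves only by the tool play_rows, never from a script. Its argument "rows" is a list of rows, each an object of numbers: "tx", "ty", "tz": the shift along the world's x, y, z in m; "twist": the turn about the world's z in units of 6 degrees (1.0 is 6 degrees); "gripper": the closure, from -1 (fully open) to 1 (shut). A call has 1 to 10 rows; each row shifts and turns the commanded pose from where the row before left it; what a row does not reach is not made up. A row lasts 1/12 s, in which the tool goes at most 41.7 mm and 7.16 degrees, less where a joint would pass 70% of its speed; a pose out of reach is approached as far as the arm can. A call is refused whole if a number of a shift passes 0.0417 or a number of a turn 1, either way. A call with a gripper value outside its range is refused whole. The fingers move at their own pace and stop on an object; "force" is the grip in N (left out, the last holds). Time passes only in rows, so rows that do not move let the fingers close. It gives the time, the measured TCP pose, the force and the opening at its end, in the units of the state.
- ctrl.get_state(): the state, without advancing time (a new reading comes with each control period).
- eyes.camera(name): name is "side" or "top" or "wrist"; returns a dict with "image" (384x512x3 uint8, red, green, blue), "intrinsics" (3x3 intrinsics, pixels), "eye" and "rotation" of the camera in the world. Camera axes: x right, y down, z forward; pixel columns grow to the right and rows downward; lengths in m; the calibration is good to about 2 mm. A picture is of the moment at which its call begins. There is no depth.
- ctrl.finish_job(): hands the job in, once; it reports no verdict.
The state is a dict: "clock": time; "joint_positions": joint angles; "qd": joint speeds; "joint_efforts": joint torques, N m; "ee_pos": TCP position; "eef_rot": TCP orientation; "force": force on the tool from outside, world axes, zero at the start; "wrist_torque": the same for the moment, N m; "width": finger opening in m.
Only numpy, scipy, OpenCV 4.12 (cv2) and the standard library are available. Lean on these libraries where they do the work, as an engineer would, in place of code of your own. Each camera call takes 0.05 s, during which the arm holds its last target.

### The job

The brass bar clamped in the vise sits too high and crooked, and the two thin steel parallels lying loose under it have crept out towards you. Push both parallels back in against the vise's end stop, then take the white nylon drift and tap or press the bar down with it, on the flats either side of its threaded stub, until the bar is level and grips both parallels so firmly that neither will slide. Stand the drift back upright on the bench clear of the vise; do not touch the bar with bare fingers, hit the stub or hammer hard enough to bruise the brass, and leave the other things where they are.

Things in the scene. Friction and masses are not known exactly. Their poses are not given: they have to be found in the camera images.
- vise: Low blue vise, fixed. Origin: underside of its bed, midway between the jaws; x along the jaws, away from the robot; y across; z up. Bed x -95 to 95, y -100 to 50 mm, top at 40. Two steel jaws 96 mm long, inner faces at y = -18 and 18, tops at 79 mm. Between them the bed is a steel insert on stiff springs (gives 1 mm per 15 N) with a rib 15 mm wide, 12 high. Screw and cross handle reach y = -134 at 60 mm height and stay put.
- end_stop (a point): Middle of the near face of the vise's end stop, a small steel plate across the far end of the bed: at vise x = 75 mm, 8 mm above the bed; the plate is 16 mm high. The parallels' far ends butt on it.
- bar: Brass bar 100 (vise x) x 36 x 22 mm thick, 0.5 to 0.75 kg, held by jaw friction. Origin: centre of its underside; z out of its top. Starts 5 to 8 mm above the parallels, tilted up to 0.08 rad, either end high. It can only go down or up and rock end to end, and stays where left.
- stub: Threaded brass stub in the middle of the bar's top, diameter 18 mm, 18 mm high; moves with the bar. Origin at its foot, on the bar's top. Not to be pressed on (over 3 N spoils it).
- bar_near_pad (a point): Where to press: on the bar's top face, 33 mm from its middle towards the near end (vise -x). The bar gives at about 7 to 17 N, then stops on the parallels. Pressing one end can lift the other a little: go from one to the other. To make it pinch the parallels lean on each end with a steady 24 to 30 N once it has stopped (much less leaves it slack); over 38 N bruises it.
- bar_far_pad (a point): The same, 33 mm towards the far end (vise +x).
- parallel_left: Loose steel strip 150 x 8 x 24 mm high, 0.22 kg, on edge on the vise bed under the bar, along the left (vise +y) jaw, middle plane at vise y = 13 mm. Origin: centre of its underside; x along it. Home, its origin is at vise x = 0 and its near end at x = -75 mm, 25 mm past the bar's end; it starts 10 to 24 mm farther out towards the robot.
- parallel_right: The same strip along the right (vise -y) jaw, middle plane at vise y = -13 mm.
- parallel_left_end (a point): Centre of the near end face of the left parallel (12 mm above the vise bed): push it here along vise +x, with shut fingertips, until it stops.
- parallel_right_end (a point): The same for the right parallel.
- drift: White nylon drift: plain upright rod, diameter 24 mm, 100 mm high, 90 g, flat ends, thin dark band near the top, standing on the bench to the left of the vise. Origin: centre of its foot; z up its axis.
- drift_mid (a point): Centre of the drift, 50 mm above its foot.
- candle_cup: Small brass cup, 52 mm wide, 34 mm high; bystander.
- jar: Glass jar with black lid, 70 mm wide, 100 mm high; bystander.
- driver: Screwdriver lying on the bench; bystander.
- finial: Turned brass finial, 36 mm wide, 56 mm high, standing; bystander.
Mind the look-alikes: they are no part of the job. Several things have the shape of the drift; the one meant has the colours described above. Leave any black look-alike of the parallel_left alone.

How it is judged:
By the outcome, as a careful person would: the job done as asked, in the order asked, and still so for the second after the job is handed in, with the robot touching nothing.
It also fails if it takes over 70 s, if anything falls off the work surface, if the arm or the gripper's body presses on something with over 40 N, if the wrist force passes 120 N, or if a joint passes its speed limit or range.

## Working session

There is one attempt and no reset: what is moved stays moved. The work goes in short steps, Python scripts to look and compute and a tool call to move; the robot and the scene stay as the last step left them, time stands still between calls to the robot, and variables do not carry over. Pictures are saved under pics/ and viewed, and the job is handed in when it is done.

Besides the shell and the picture viewer there is one more tool, called after ">>>" by a JSON object that holds its "op" and its "data", one argument or row to a line. play_rows: Moves the arm, as the interface text tells. Its arguments: {"type":"object","properties":{"rows":{"type":"array"},"force":{"type":"number"}},"required":["rows"]}

```bash
mkdir -p pics; ls; cat > h.py <<'E'
from rig import ctrl, eyes
import numpy as np, cv2, json, pickle
def snap(n,tag):
    c=eyes.camera(n); cv2.imwrite(f'pics/{tag}.png',c['image'][:,:,::-1]); pickle.dump(c,open(f'pics/{tag}.pkl','wb')); return c
def load(tag): return pickle.load(open(f'pics/{tag}.pkl','rb'))
def proj(c,p):
    q=(np.atleast_2d(p)-np.array(c['eye']))@np.array(c['rotation']); k=np.array(c['intrinsics'])
    q=q@k.T; return q[:,:2]/q[:,2:]
def atz(c,uv,z):
    uv=np.atleast_2d(uv); k=np.array(c['intrinsics'])
    d=np.c_[uv,np.ones(len(uv))]@np.linalg.inv(k).T@np.array(c['rotation']).T
    e=np.array(c['eye']); return e+d*((z-e[2])/d[:,2])[:,None]
def crop(tag,x0,y0,x1,y1,s,out):
    im=cv2.imread(f'pics/{tag}.png')[y0:y1,x0:x1]; cv2.imwrite(f'pics/{out}.png',cv2.resize(im,None,fx=s,fy=s,interpolation=cv2.INTER_CUBIC))
E
python3 - <<'E'
from h import *
for n in('side','top','wrist'):
    c=snap(n,n+'0'); print(n,np.round(c['eye'],3),np.round(c['rotation'],3).tolist(),c['intrinsics'])
print(ctrl.get_state())
a=[cv2.imread(f'pics/{n}0.png') for n in('side','top')]
E
```

```text
pics
side [ 0.269 -0.354  0.789] [0.895, -0.277, 0.104, -0.334] [[477.08314894   0.         250.64389059]
 [  0.         477.08314894 187.17053587]
 [  0.           0.           1.        ]]
top [0.432 0.146 0.987] [0.71, -0.697, 0.072, -0.073] [[432.4806866    0.         251.4699613 ]
 [  0.         432.4806866  190.25247095]
 [  0.           0.           1.        ]]
wrist [ 0.327 -0.509  0.373] [0.833, -0.53, -0.086, 0.135] [[305.99575505   0.         255.40721906]
 [  0.         305.99575505 194.93043271]
 [  0.           0.           1.        ]]
{'clock': 0.15, 'joint_positions': array([-1.22038318e+00,  1.31013043e-01,  1.48902166e+00,  9.86955447e-06,
        1.52302318e+00, -8.53537495e-02]), 'qd': array([-0.00011957, -0.00276082, -0.00224108,  0.00057505,  0.0018105 ,
        0.00074247]), 'joint_efforts': array([ 2.01459850e-03, -5.70064831e+01, -5.01158166e+01, -4.63656761e-05,
        9.70565889e-03,  5.84130999e-05]), 'ee_pos': array([ 0.25316468, -0.54350184,  0.23047438]), 'eef_rot': array([ 9.76356947e-01,  2.16163306e-01, -9.19236454e-05, -7.26842820e-04]), 'force': array([ 0.18844019, -0.0495216 , -0.57237295]), 'wrist_torque': array([-0.00621786,  0.01678783, -0.00977894]), 'width': 0.0853934080099652}
```

```bash
sed -i "s/^def proj/from scipy.spatial.transform import Rotation as R\ndef RM(c):\n    return R.from_quat(c['rotation']).as_matrix()\ndef proj/; s/@np.array(c\['rotation'\]).T/@RM(c).T/; s/@np.array(c\['rotation'\])/@RM(c)/" h.py
python3 - <<'E'
from h import *
for n in('side','top'): crop(n+'0',0,0,512,384,1.56,n+'0b'); 
c=load('top0'); print(RM(c).round(2), atz(c,[[256,192]],0))
c=load('side0'); print(RM(c).round(2), atz(c,[[256,192]],0))
E
```

```text
[[ 0.02 -0.98  0.2 ]
 [-1.   -0.02  0.  ]
 [ 0.   -0.2  -0.98]] [[0.63283592 0.13885519 0.        ]]
[[ 0.83 -0.43  0.37]
 [-0.56 -0.62  0.54]
 [ 0.   -0.66 -0.76]] [[0.65823165 0.19123119 0.        ]]
```

View pics/side0b.png

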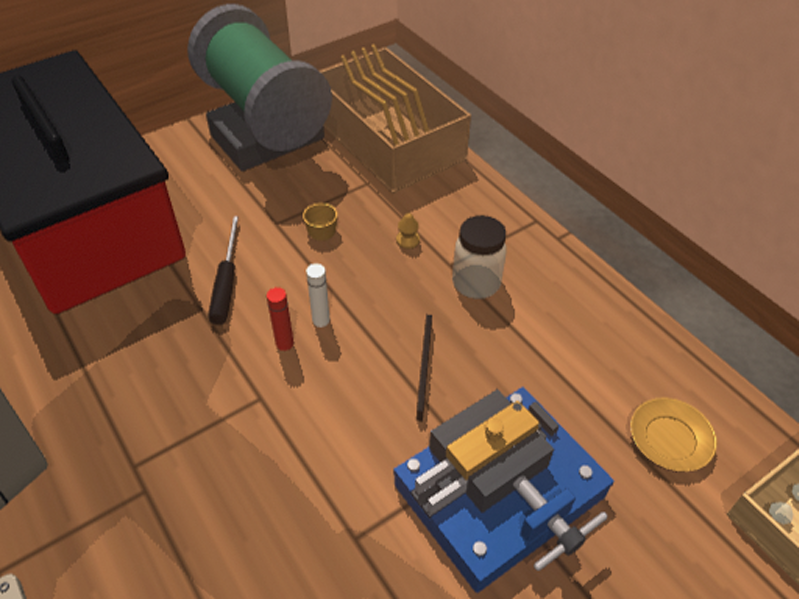

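View pics/top0b.png

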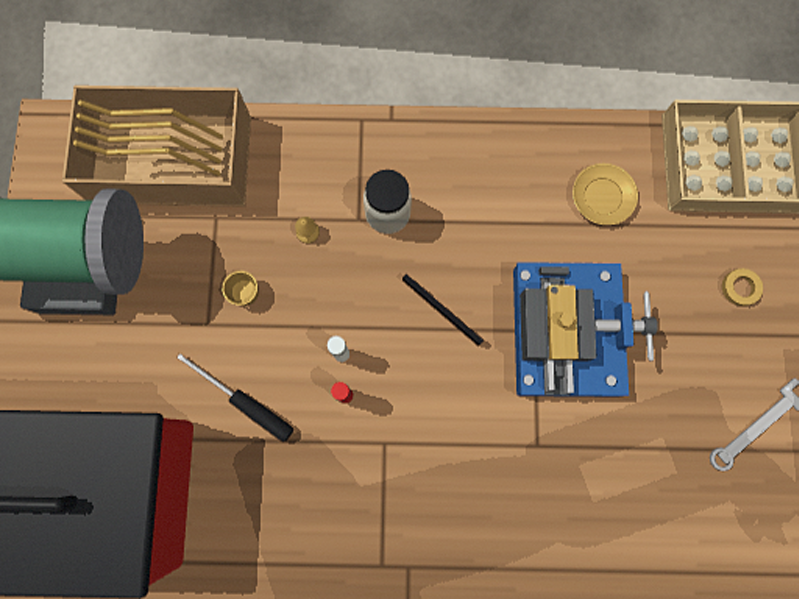

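The white drift is at about (337,348) in the enlarged top view and (318,295) in the side view. The red rod beside it at (341,392) has the same shape but the wrong colour. The black strip at (443,310) is the parallel look-alike. I'll confirm both in crops and measure the vise.

```bash
python3 - <<'E'
from h import *
crop('top0',315,155,435,265,6.5,'tv'); crop('top0',190,200,270,270,8,'td')
crop('side0',245,240,400,380,5,'sv'); crop('side0',165,160,225,235,8,'sd')
E
```

```text
(no output)
```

View pics/tv.png

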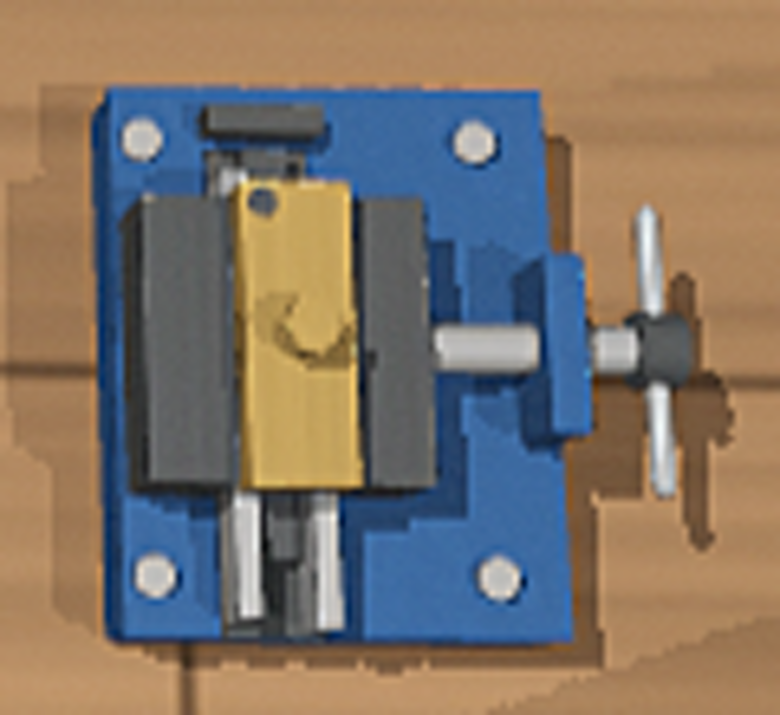

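View pics/td.png

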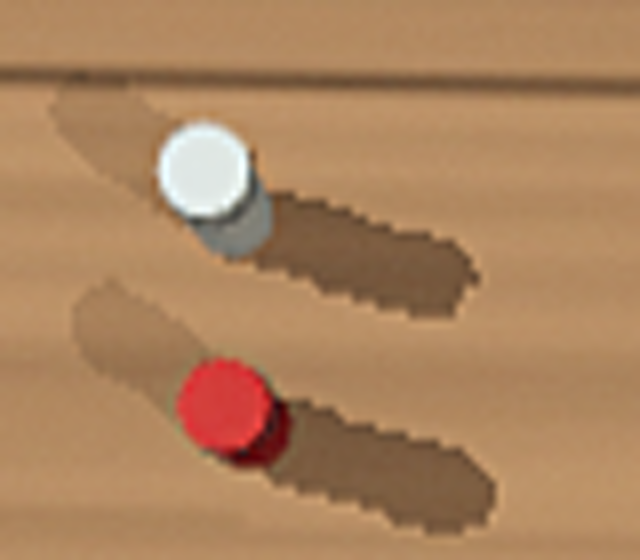

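View pics/sv.png

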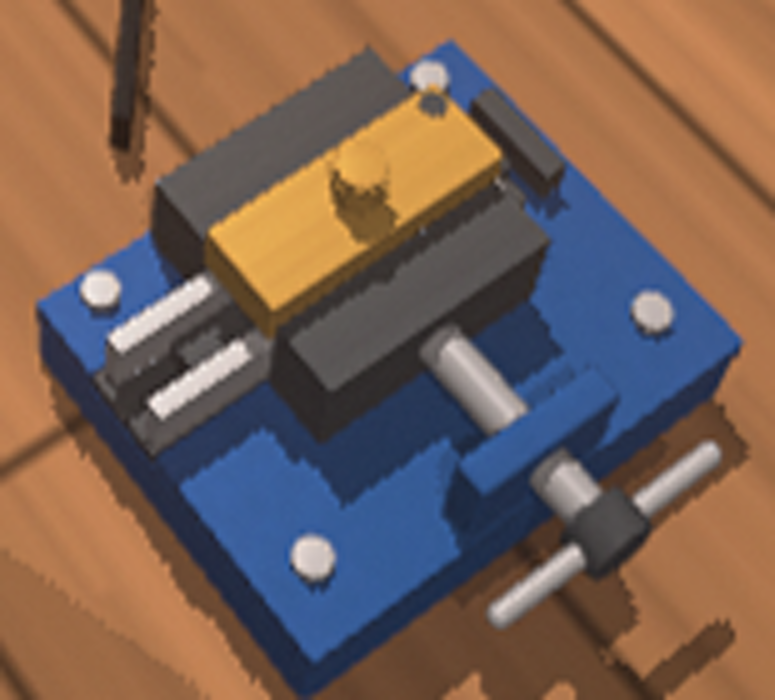

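View pics/sd.png

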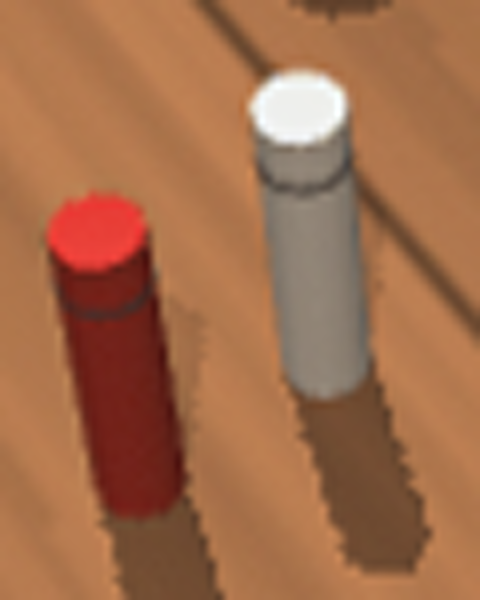

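```bash
cat > fit.py <<'E'
from h import *
from scipy.optimize import least_squares
def uc(p,off,s): return (np.array(p,float)+.5)/s-.5+np.array(off)
T=load('top0');S=load('side0')
bed=np.array([[95,50,40],[95,-100,40],[-95,-100,40],[-95,50,40]])/1e3
tb=uc([[105,90],[540,92],[573,640],[111,639]],(315,155),6.5)
sb=uc([[450,42],[742,345],[310,662],[40,310]],(245,240),5)
def W(p,v):
    c,s=np.cos(p[2]),np.sin(p[2]); v=np.atleast_2d(v)
    return np.c_[p[0]+c*v[:,0]-s*v[:,1],p[1]+s*v[:,0]+c*v[:,1],v[:,2]]
if __name__=='__main__':
    for n,f in (('both',lambda p:np.r_[(proj(T,W(p,bed))-tb).ravel(),(proj(S,W(p,bed))-sb).ravel()]),('top',lambda p:(proj(T,W(p,bed))-tb).ravel()),('side',lambda p:(proj(S,W(p,bed))-sb).ravel())):
        r=least_squares(f,[.6,-.05,0]); print(n,r.x.round(4),r.fun.round(1))
    # end stop / bar etc
    t=uc([[205,170]],(190,200),8); print('drift top',atz(T,t,.1))
    s=uc([[299,108]],(165,160),8); print('drift side',atz(S,s,.1))
    t=uc([[236,214]],(190,200),8)
    # parallels near end top (z=.064)
    for nm,c,u in (('top',T,uc([[250,618],[328,628]],(315,155),6.5)),('side',S,uc([[117,343],[158,408]],(245,240),5))): print(nm,'par ends',atz(c,u,.064).round(4))
    print('band/px',proj(T,[[.6,0,0],[.61,0,0]]))
E
python3 fit.py
```

```text
both [ 0.5881 -0.0815  0.0081] [ 0.8 -0.2  0.3  0.2  0.3  0.7  2.3  0.1 -0.  -0.8  0.2 -0.8  0.   0.
 -1.2 -1.7]
top [ 0.5886 -0.0795  0.0055] [ 0.  -0.5 -0.5  0.1 -0.7  0.6  1.2 -0.2]
side [ 0.5875 -0.0828  0.0095] [ 0.1 -0.2  0.5 -0.2  0.4  0.9 -1.  -0.9]
drift top [[0.55016348 0.22278363 0.1       ]]
drift side [[0.54917972 0.22176744 0.1       ]]
top par ends [[ 0.499  -0.0684  0.064 ]
 [ 0.4962 -0.0937  0.064 ]]
side par ends [[ 0.4996 -0.0704  0.064 ]
 [ 0.4972 -0.0964  0.064 ]]
band/px [[315.80002709 207.01499069]
 [315.75032704 202.75661153]]
```

The crop confirms the white rod with the dark band as the drift. It stands at about (0.550, 0.222). The vise is at about (0.588, -0.081) with yaw about 0.006. Next I shut the gripper, travel and turn.

>>> {"op": "play_rows", "data": {
  "rows": [
    {"tx":0.018,"ty":0.04,"twist":-0.41,"gripper":1},
    {"tx":0.018,"ty":0.04,"twist":-0.41,"gripper":1},
    {"tx":0.018,"ty":0.04,"twist":-0.41,"gripper":1},
    {"tx":0.018,"ty":0.04,"twist":-0.41,"gripper":1},
    {"tx":0.018,"ty":0.04,"twist":-0.41,"gripper":1},
    {"tx":0.018,"ty":0.04,"twist":-0.41,"gripper":1},
    {"tx":0.018,"ty":0.04,"twist":-0.41,"gripper":1},
    {"tx":0.018,"ty":0.04,"twist":-0.41,"gripper":1},
    {"tx":0.018,"ty":0.04,"twist":-0.41,"gripper":1},
    {"tx":0.018,"ty":0.04,"twist":-0.41,"gripper":1}
  ],
  "force": 40
}}

```text
validation failed for argument at $.ro...
```

>>> {"op": "play_rows", "data": {
  "rows": [
    {"tx":0.018,"ty":0.04,"tz":0.0,"twist":-0.41,"gripper":1.0}
  ],
  "force": 40
}}

```text
clock: 0.23
ee_pos: [0.2676, -0.5091, 0.2293]
eef_rot: [0.981, 0.193, -0.001, -0.0]
force: [1.4, 0.0, -0.2]
width: 0.0755
```

>>> {"op": "play_rows", "data": {
  "rows": [
    {"tx":0.018,"ty":0.04,"tz":0.0,"twist":-0.41,"gripper":1.0},
    {"tx":0.018,"ty":0.04,"tz":0.0,"twist":-0.41,"gripper":1.0},
    {"tx":0.018,"ty":0.04,"tz":0.0,"twist":-0.41,"gripper":1.0},
    {"tx":0.018,"ty":0.04,"tz":0.0,"twist":-0.41,"gripper":1.0},
    {"tx":0.018,"ty":0.04,"tz":0.0,"twist":-0.41,"gripper":1.0},
    {"tx":0.018,"ty":0.04,"tz":0.0,"twist":-0.41,"gripper":1.0},
    {"tx":0.018,"ty":0.04,"tz":0.0,"twist":-0.41,"gripper":1.0},
    {"tx":0.018,"ty":0.04,"tz":0.0,"twist":-0.41,"gripper":1.0},
    {"tx":0.018,"ty":0.04,"tz":0.0,"twist":-0.41,"gripper":1.0},
    {"tx":0.0,"ty":0.0,"tz":0.0,"twist":0.0,"gripper":1.0}
  ]
}}

```text
clock: 1.07
ee_pos: [0.4264, -0.1575, 0.2312]
eef_rot: [1.0, 0.005, 0.001, -0.001]
force: [-0.6, -0.3, 0.4]
width: -0.0001
```

>>> {"op": "play_rows", "data": {
  "rows": [
    {"tx":0.013,"ty":0.029,"tz":-0.01,"twist":0.0,"gripper":1.0},
    {"tx":0.013,"ty":0.029,"tz":-0.03,"twist":0.0,"gripper":1.0},
    {"tx":0.013,"ty":0.029,"tz":-0.03,"twist":0.0,"gripper":1.0},
    {"tx":0.0,"ty":0.0,"tz":-0.03,"twist":0.0,"gripper":1.0},
    {"tx":0.0,"ty":0.0,"tz":-0.03,"twist":0.0,"gripper":1.0},
    {"tx":0.0,"ty":0.0,"tz":-0.02,"twist":0.0,"gripper":1.0},
    {"tx":0.0,"ty":0.0,"tz":0.0,"twist":0.0,"gripper":1.0},
    {"tx":0.0,"ty":0.0,"tz":0.0,"twist":0.0,"gripper":1.0}
  ]
}}

```text
clock: 1.73
ee_pos: [0.4608, -0.0795, 0.0831]
eef_rot: [1.0, 0.003, -0.002, -0.0]
force: [-0.1, 0.0, 0.7]
width: 0.0003
```

```bash
python3 - <<'E'
from h import *
c=snap('wrist','w1'); crop('w1',0,0,512,384,1.56,'w1b'); snap('top','t1'); crop('t1',315,155,435,265,6.5,'t1b')
print(ctrl.get_state()['ee_pos'],ctrl.get_state()['eef_rot'])
E
```

```text
[ 0.46314508 -0.08019964  0.08580695] [9.99994519e-01 3.12035727e-03 1.06259587e-03 3.10012930e-04]
```

View pics/w1b.png

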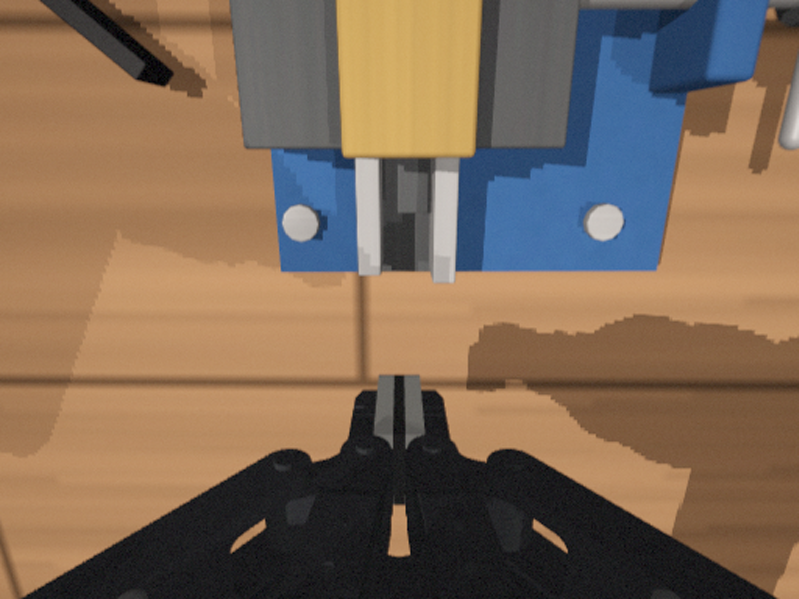

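View pics/t1b.png

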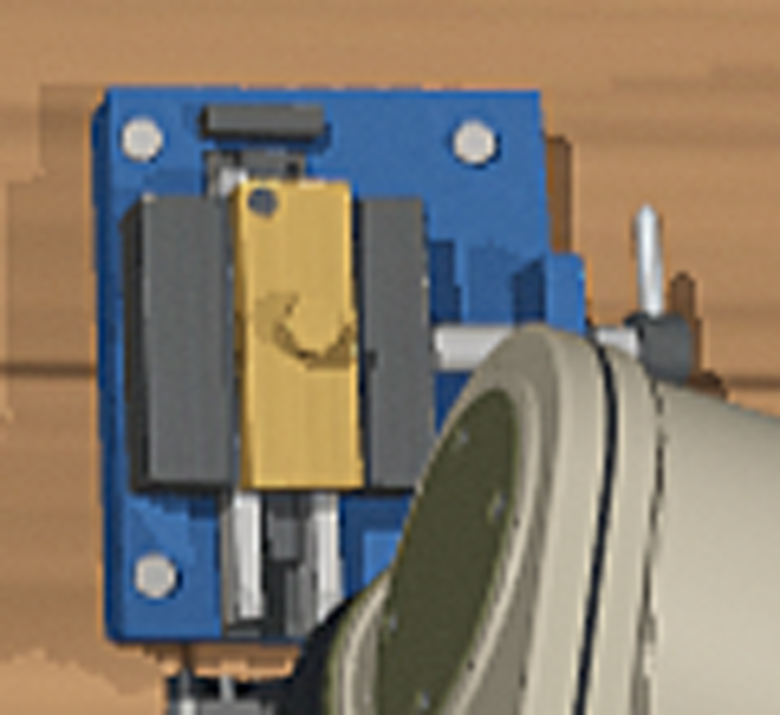

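```bash
python3 - <<'E'
from h import *
c=load('w1'); print(c['eye'])
u=(np.array([[369,262],[443,271.]])+.5)/1.56-.5
print(atz(c,u,.064).round(4))
u=(np.array([[282,270],[658,270],[399,374.]])+.5)/1.56-.5
print(atz(c,u,.04).round(4), atz(c,u[2:],.086), proj(c,ctrl.get_state()['ee_pos'])*1.56)
E
```

```text
[ 0.54282806 -0.0788036   0.22597155]
[[ 0.504  -0.0691  0.064 ]
 [ 0.5009 -0.0949  0.064 ]]
[[ 0.4947 -0.0327  0.04  ]
 [ 0.4957 -0.1836  0.04  ]
 [ 0.4488 -0.0799  0.04  ]] [[ 0.47202804 -0.07966087  0.086     ]] [[400.14666841 397.62954613]]
```

>>> {"op": "play_rows", "data": {
  "rows": [
    {"tx":0.0,"ty":0.011,"tz":0.0,"twist":0.0,"gripper":1.0},
    {"tx":0.0,"ty":0.0,"tz":-0.016,"twist":0.0,"gripper":1.0},
    {"tx":0.0,"ty":0.0,"tz":-0.016,"twist":0.0,"gripper":1.0},
    {"tx":0.0,"ty":0.0,"tz":0.0,"twist":0.0,"gripper":1.0},
    {"tx":0.0,"ty":0.0,"tz":0.0,"twist":0.0,"gripper":1.0}
  ]
}}

```text
clock: 2.25
ee_pos: [0.4621, -0.0682, 0.0528]
eef_rot: [1.0, 0.003, -0.0, -0.0]
force: [0.8, 0.7, 0.2]
width: 0.0002
```

>>> {"op": "play_rows", "data": {
  "rows": [
    {"tx":0.012,"ty":0.0,"tz":0.0,"twist":0.0,"gripper":1.0},
    {"tx":0.008,"ty":0.0,"tz":0.0,"twist":0.0,"gripper":1.0},
    {"tx":0.004,"ty":0.0,"tz":0.0,"twist":0.0,"gripper":1.0},
    {"tx":0.004,"ty":0.0,"tz":0.0,"twist":0.0,"gripper":1.0},
    {"tx":0.003,"ty":0.0,"tz":0.0,"twist":0.0,"gripper":1.0},
    {"tx":0.0,"ty":0.0,"tz":0.0,"twist":0.0,"gripper":1.0}
  ]
}}

```text
clock: 2.75
ee_pos: [0.4936, -0.0687, 0.0524]
eef_rot: [1.0, 0.003, 0.0, 0.0]
force: [1.3, -0.1, -0.1]
width: 0.0001
```

>>> {"op": "play_rows", "data": {
  "rows": [
    {"tx":0.002,"ty":0.0,"tz":0.0,"twist":0.0,"gripper":1.0},
    {"tx":0.002,"ty":0.0,"tz":0.0,"twist":0.0,"gripper":1.0},
    {"tx":0.002,"ty":0.0,"tz":0.0,"twist":0.0,"gripper":1.0},
    {"tx":0.0,"ty":0.0,"tz":0.0,"twist":0.0,"gripper":1.0}
  ]
}}

```text
clock: 3.08
ee_pos: [0.4993, -0.0687, 0.052]
eef_rot: [1.0, 0.003, 0.0, -0.0]
force: [-0.2, 0.2, -0.9]
width: 0.0
```

```bash
python3 - <<'E'
from h import *
c=snap('wrist','w2'); crop('w2',100,0,400,300,2,'w2b')
print(ctrl.get_state()['force'])
E
```

```text
[-0.09097613 -0.81561219  0.1986283 ]
```

View pics/w2b.png

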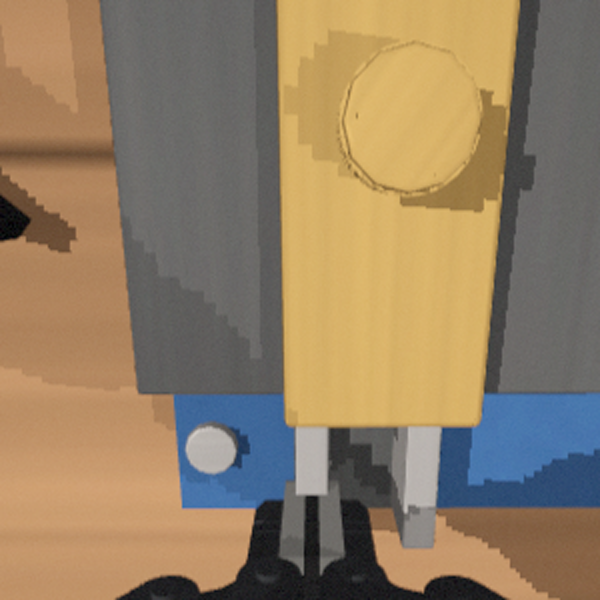

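The finger is on the left parallel's end at (312,490) in the crop and the strip is moving in. The right one still sticks out to (418,545). I continue slowly until force builds up.

>>> {"op": "play_rows", "data": {
  "rows": [
    {"tx":0.0015,"ty":0.0,"tz":0.0,"twist":0.0,"gripper":1.0},
    {"tx":0.0015,"ty":0.0,"tz":0.0,"twist":0.0,"gripper":1.0},
    {"tx":0.0,"ty":0.0,"tz":0.0,"twist":0.0,"gripper":1.0}
  ]
}}

```text
clock: 3.38
ee_pos: [0.5023, -0.0687, 0.0521]
eef_rot: [1.0, 0.003, 0.0, 0.0]
force: [0.1, 0.6, -0.9]
width: 0.0001
```

>>> {"op": "play_rows", "data": {
  "rows": [
    {"tx":0.001,"ty":0.0,"tz":0.0,"twist":0.0,"gripper":1.0},
    {"tx":0.001,"ty":0.0,"tz":0.0,"twist":0.0,"gripper":1.0},
    {"tx":0.0,"ty":0.0,"tz":0.0,"twist":0.0,"gripper":1.0}
  ]
}}

```text
clock: 3.63
ee_pos: [0.5027, -0.0686, 0.0517]
eef_rot: [1.0, 0.003, -0.002, -0.0]
force: [-8.1, -0.5, 5.2]
width: 0.0
```

>>> {"op": "play_rows", "data": {
  "rows": [
    {"tx":0.001,"ty":0.0,"tz":0.0,"twist":0.0,"gripper":1.0},
    {"tx":0.001,"ty":0.0,"tz":0.0,"twist":0.0,"gripper":1.0},
    {"tx":0.0,"ty":0.0,"tz":0.0,"twist":0.0,"gripper":1.0}
  ]
}}

```text
clock: 3.88
ee_pos: [0.5028, -0.0685, 0.0513]
eef_rot: [1.0, 0.003, -0.004, -0.0]
force: [-17.6, -0.5, 11.8]
width: -0.0001
```

>>> {"op": "play_rows", "data": {
  "rows": [
    {"tx":-0.02,"ty":0.0,"tz":0.0,"twist":0.0,"gripper":1.0},
    {"tx":-0.02,"ty":0.0,"tz":0.002,"twist":0.0,"gripper":1.0},
    {"tx":0.0,"ty":-0.013,"tz":0.0,"twist":0.0,"gripper":1.0},
    {"tx":0.0,"ty":-0.013,"tz":0.0,"twist":0.0,"gripper":1.0},
    {"tx":0.0,"ty":0.0,"tz":0.0,"twist":0.0,"gripper":1.0},
    {"tx":0.0,"ty":0.0,"tz":0.0,"twist":0.0,"gripper":1.0}
  ]
}}

```text
clock: 4.38
ee_pos: [0.4664, -0.095, 0.0543]
eef_rot: [1.0, 0.003, 0.0, 0.0]
force: [-0.3, 0.8, 0.7]
width: 0.0005
```

>>> {"op": "play_rows", "data": {
  "rows": [
    {"tx":0.01,"ty":0.0,"tz":0.0,"twist":0.0,"gripper":1.0},
    {"tx":0.005,"ty":0.0,"tz":-0.001,"twist":0.0,"gripper":1.0},
    {"tx":0.004,"ty":0.0,"tz":0.0,"twist":0.0,"gripper":1.0},
    {"tx":0.003,"ty":0.0,"tz":0.0,"twist":0.0,"gripper":1.0},
    {"tx":0.003,"ty":0.0,"tz":0.0,"twist":0.0,"gripper":1.0},
    {"tx":0.003,"ty":0.0,"tz":0.0,"twist":0.0,"gripper":1.0},
    {"tx":0.003,"ty":0.0,"tz":0.0,"twist":0.0,"gripper":1.0},
    {"tx":0.002,"ty":0.0,"tz":0.0,"twist":0.0,"gripper":1.0},
    {"tx":0.0,"ty":0.0,"tz":0.0,"twist":0.0,"gripper":1.0}
  ]
}}

```text
clock: 5.13
ee_pos: [0.4996, -0.0946, 0.0531]
eef_rot: [1.0, 0.003, 0.0, 0.0]
force: [-0.1, -0.2, 0.0]
width: -0.0003
```

>>> {"op": "play_rows", "data": {
  "rows": [
    {"tx":0.0015,"ty":0.0,"tz":0.0,"twist":0.0,"gripper":1.0},
    {"tx":0.001,"ty":0.0,"tz":0.0,"twist":0.0,"gripper":1.0},
    {"tx":0.0,"ty":0.0,"tz":0.0,"twist":0.0,"gripper":1.0}
  ]
}}

```text
clock: 5.38
ee_pos: [0.5017, -0.0947, 0.0531]
eef_rot: [1.0, 0.003, 0.0, 0.0]
force: [-0.9, -0.1, 0.0]
width: 0.0
```

>>> {"op": "play_rows", "data": {
  "rows": [
    {"tx":0.001,"ty":0.0,"tz":0.0,"twist":0.0,"gripper":1.0},
    {"tx":0.001,"ty":0.0,"tz":0.0,"twist":0.0,"gripper":1.0},
    {"tx":0.0,"ty":0.0,"tz":0.0,"twist":0.0,"gripper":1.0}
  ]
}}

```text
clock: 5.63
ee_pos: [0.503, -0.0946, 0.0529]
eef_rot: [1.0, 0.003, -0.001, -0.0]
force: [-5.1, 0.3, 2.5]
width: 0.0001
```

>>> {"op": "play_rows", "data": {
  "rows": [
    {"tx":0.001,"ty":0.0,"tz":0.0,"twist":0.0,"gripper":1.0},
    {"tx":0.001,"ty":0.0,"tz":0.0,"twist":0.0,"gripper":1.0},
    {"tx":0.0,"ty":0.0,"tz":0.0,"twist":0.0,"gripper":1.0}
  ]
}}

```text
clock: 5.88
ee_pos: [0.5031, -0.0946, 0.0525]
eef_rot: [1.0, 0.003, -0.003, -0.0]
force: [-13.9, -1.0, 9.0]
width: 0.0002
```

>>> {"op": "play_rows", "data": {
  "rows": [
    {"tx":-0.02,"ty":0.0,"tz":0.0,"twist":0.0,"gripper":1.0},
    {"tx":-0.02,"ty":0.0,"tz":0.01,"twist":0.0,"gripper":1.0},
    {"tx":0.0,"ty":0.0,"tz":0.03,"twist":0.0,"gripper":1.0},
    {"tx":0.0,"ty":0.0,"tz":0.0,"twist":0.0,"gripper":1.0}
  ]
}}

```text
clock: 6.22
ee_pos: [0.4674, -0.0953, 0.0973]
eef_rot: [1.0, 0.003, 0.003, 0.001]
force: [1.8, -0.3, 1.1]
width: -0.0001
```

```bash
python3 - <<'E'
from h import *
c=snap('wrist','w3'); crop('w3',100,0,400,300,2.5,'w3b'); c=snap('top','t3'); crop('t3',315,155,435,265,6.5,'t3b')
snap('side','s3');crop('s3',245,240,400,380,5,'s3b')
E
```

```text
(no output)
```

View pics/w3b.png

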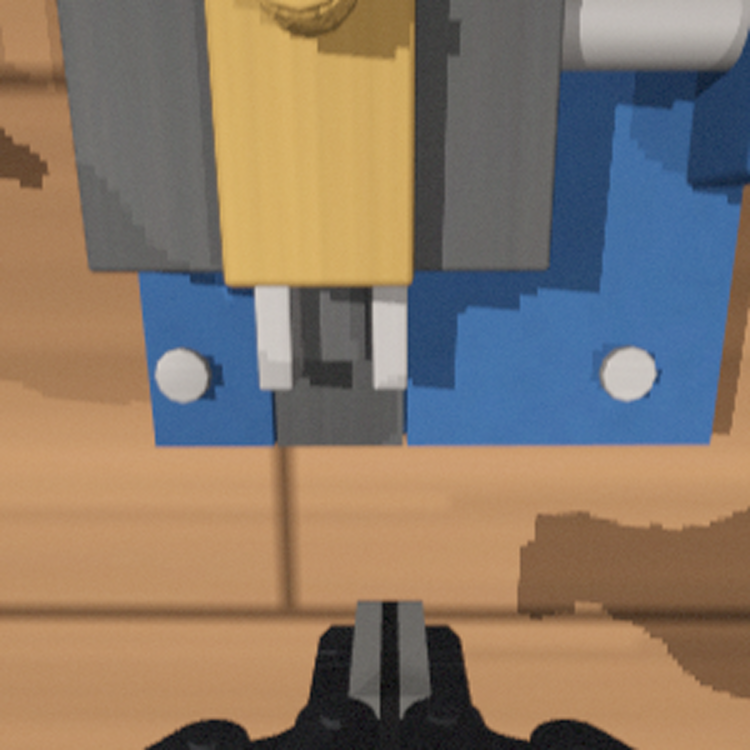

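View pics/t3b.png

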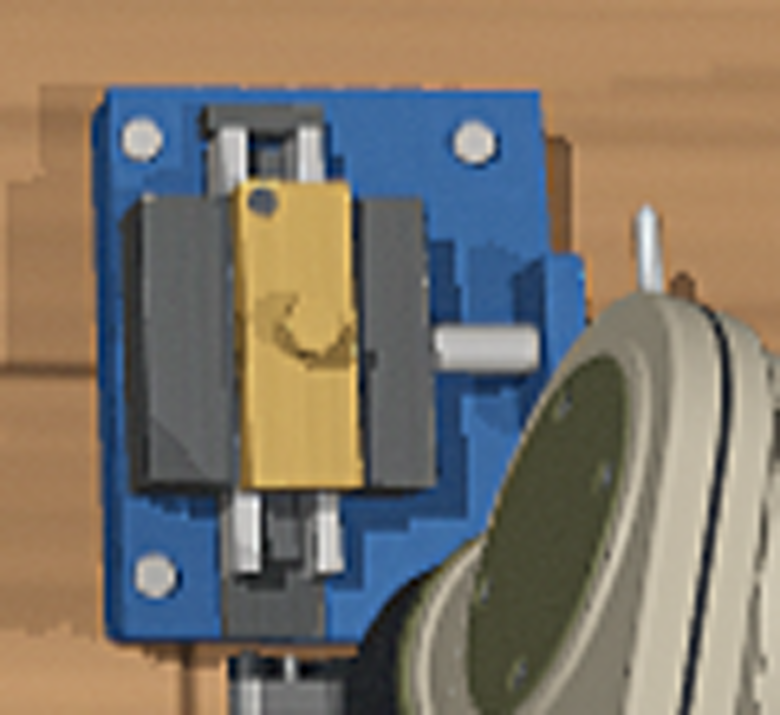

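View pics/s3b.png

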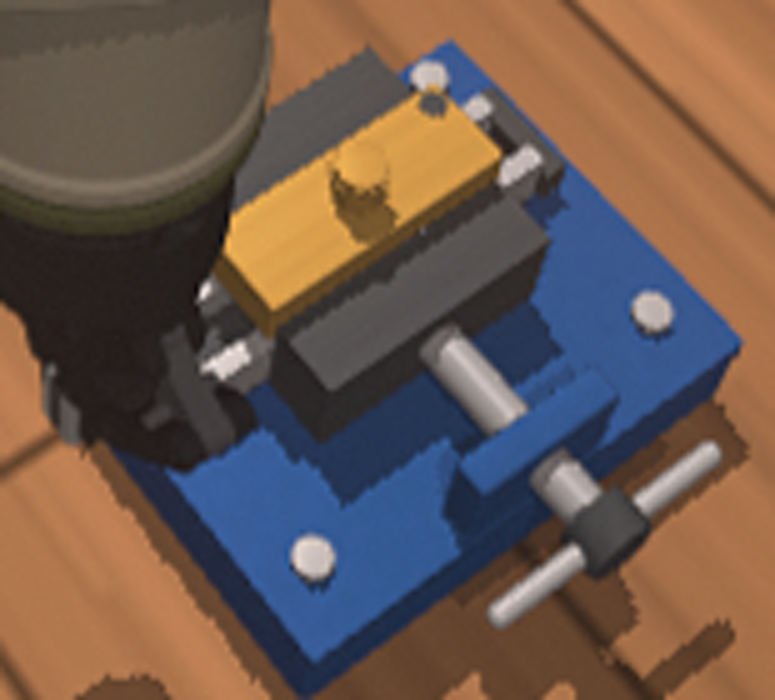

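Both parallels are home: both far ends touch the end stop, and the near ends are level at y≈387 in the wrist crop. Now the drift.

>>> {"op": "play_rows", "data": {
  "rows": [
    {"tx":0.0,"ty":0.01,"tz":0.035,"twist":0.0,"gripper":1.0},
    {"tx":0.008,"ty":0.032,"tz":0.035,"twist":0.0,"gripper":-1.0},
    {"tx":0.009,"ty":0.035,"tz":0.0,"twist":0.0,"gripper":-1.0},
    {"tx":0.009,"ty":0.035,"tz":0.0,"twist":0.0,"gripper":-1.0},
    {"tx":0.009,"ty":0.035,"tz":0.0,"twist":0.0,"gripper":-1.0},
    {"tx":0.009,"ty":0.035,"tz":0.0,"twist":0.0,"gripper":-1.0},
    {"tx":0.009,"ty":0.035,"tz":0.0,"twist":0.0,"gripper":-1.0},
    {"tx":0.009,"ty":0.035,"tz":0.0,"twist":0.0,"gripper":-1.0},
    {"tx":0.009,"ty":0.035,"tz":0.0,"twist":0.0,"gripper":-1.0},
    {"tx":0.009,"ty":0.03,"tz":0.0,"twist":0.0,"gripper":-1.0}
  ]
}}

```text
clock: 7.2
ee_pos: [0.5442, 0.2206, 0.1569]
eef_rot: [1.0, 0.004, -0.001, 0.0]
force: [0.4, -0.2, 0.5]
width: 0.0857
```

>>> {"op": "play_rows", "data": {
  "rows": [
    {"tx":0.0,"ty":0.0,"tz":0.0,"twist":0.0,"gripper":-1.0},
    {"tx":0.0,"ty":0.0,"tz":0.0,"twist":0.0,"gripper":-1.0}
  ]
}}

```text
clock: 7.37
ee_pos: [0.544, 0.2197, 0.1566]
eef_rot: [1.0, 0.005, -0.001, 0.0]
force: [-0.0, 0.1, -0.5]
width: 0.0854
```

```bash
python3 - <<'E'
from h import *
s=ctrl.get_state(); print(s['ee_pos'],s['eef_rot'],s['joint_positions'])
c=snap('wrist','w4'); crop('w4',0,0,512,384,1.56,'w4b'); c=snap('top','t4');  crop('t4',0,0,512,384,1.56,'t4b')
E
```

```text
[0.54400149 0.21969943 0.15661332] [ 9.99988228e-01  4.71614533e-03 -1.09597456e-03  3.16141116e-04] [2.96432055e-01 1.42887254e-01 1.61231066e+00 2.52439163e-05
 1.38867593e+00 1.85779145e+00]
```

View pics/w4b.png

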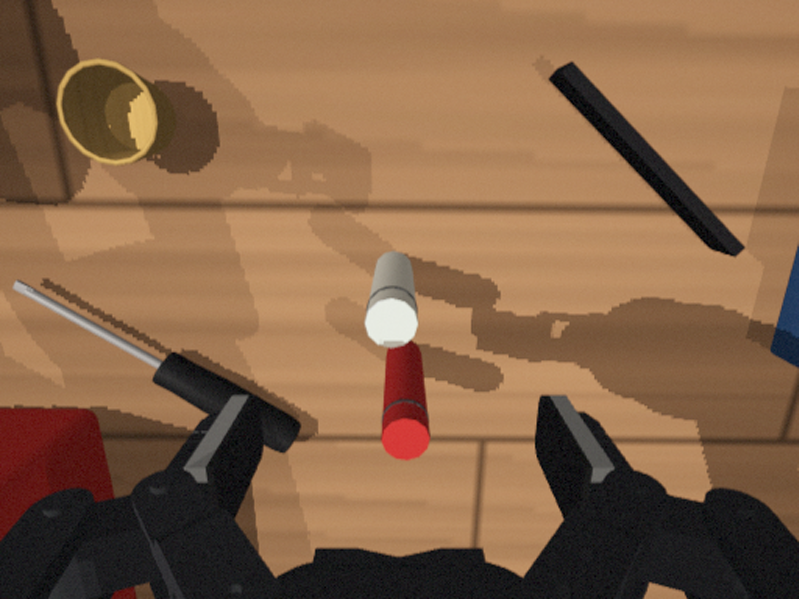

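View pics/t4b.png

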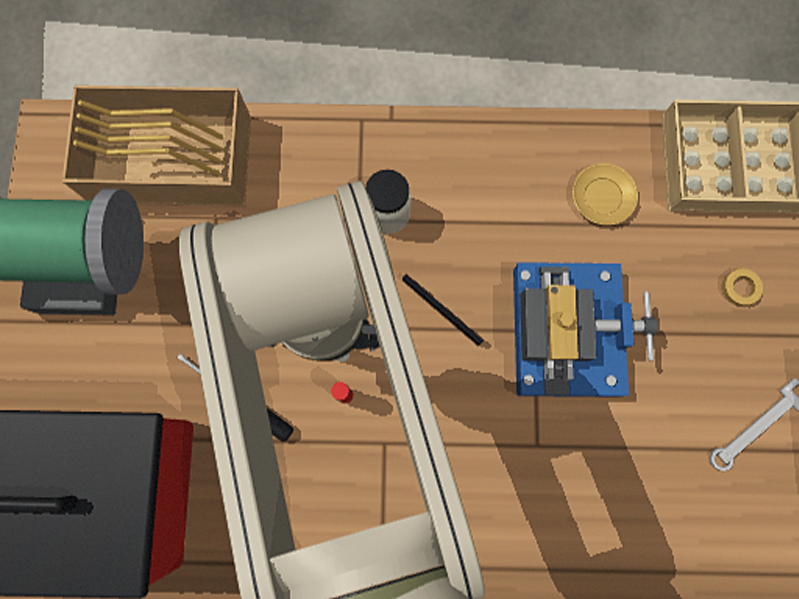

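```bash
python3 - <<'E'
from h import *
c=load('w4'); u=(np.array([[391,322.]])+.5)/1.56-.5
print(atz(c,u,.1),proj(c,[[.55,.222,.1],[.544,.2197,.1566]])*1.56)
E
```

```text
[[0.55085218 0.22281887 0.1       ]] [[392.54360316 323.52156975]
 [397.83525357 399.64322077]]
```

>>> {"op": "play_rows", "data": {
  "rows": [
    {"tx":0.006,"ty":0.003,"tz":0.0,"twist":0.0,"gripper":-1.0},
    {"tx":0.0,"ty":0.0,"tz":-0.03,"twist":0.0,"gripper":-1.0},
    {"tx":0.0,"ty":0.0,"tz":-0.03,"twist":0.0,"gripper":-1.0},
    {"tx":0.0,"ty":0.0,"tz":-0.03,"twist":0.0,"gripper":-1.0},
    {"tx":0.0,"ty":0.0,"tz":-0.02,"twist":0.0,"gripper":-1.0},
    {"tx":0.0,"ty":0.0,"tz":0.0,"twist":0.0,"gripper":-1.0},
    {"tx":0.0,"ty":0.0,"tz":0.0,"twist":0.0,"gripper":-1.0}
  ]
}}

```text
clock: 8.05
ee_pos: [0.5497, 0.2199, 0.0474]
eef_rot: [1.0, 0.002, -0.001, 0.0]
force: [-0.2, 0.6, 1.1]
width: 0.0856
```

>>> {"op": "play_rows", "data": {
  "rows": [
    {"tx":0.0005,"ty":0.0025,"tz":-0.007,"twist":0.0,"gripper":-1.0},
    {"tx":0.0,"ty":0.0,"tz":0.0,"twist":0.0,"gripper":-1.0},
    {"tx":0.0,"ty":0.0,"tz":0.0,"twist":0.0,"gripper":0.3},
    {"tx":0.0,"ty":0.0,"tz":0.0,"twist":0.0,"gripper":1.0},
    {"tx":0.0,"ty":0.0,"tz":0.0,"twist":0.0,"gripper":1.0},
    {"tx":0.0,"ty":0.0,"tz":0.0,"twist":0.0,"gripper":1.0},
    {"tx":0.0,"ty":0.0,"tz":0.0,"twist":0.0,"gripper":1.0},
    {"tx":0.0,"ty":0.0,"tz":0.0,"twist":0.0,"gripper":1.0},
    {"tx":0.0,"ty":0.0,"tz":0.0,"twist":0.0,"gripper":1.0}
  ],
  "force": 80
}}

```text
clock: 8.8
ee_pos: [0.5515, 0.2237, 0.042]
eef_rot: [1.0, 0.003, 0.0, -0.0]
force: [-0.5, -0.6, 3.4]
width: 0.0226
```

>>> {"op": "play_rows", "data": {
  "rows": [
    {"tx":0.0,"ty":0.0,"tz":0.02,"twist":0.0,"gripper":1.0},
    {"tx":0.0,"ty":0.0,"tz":0.035,"twist":0.0,"gripper":1.0},
    {"tx":0.0,"ty":0.0,"tz":0.035,"twist":0.0,"gripper":1.0},
    {"tx":0.0,"ty":-0.015,"tz":0.035,"twist":0.0,"gripper":1.0},
    {"tx":0.0,"ty":-0.035,"tz":0.035,"twist":0.0,"gripper":1.0},
    {"tx":0.0,"ty":-0.035,"tz":0.0,"twist":0.0,"gripper":1.0},
    {"tx":0.0,"ty":-0.035,"tz":0.0,"twist":0.0,"gripper":1.0},
    {"tx":0.0,"ty":-0.035,"tz":0.0,"twist":0.0,"gripper":1.0},
    {"tx":0.0,"ty":-0.035,"tz":0.0,"twist":0.0,"gripper":1.0},
    {"tx":0.0,"ty":-0.035,"tz":0.0,"twist":0.0,"gripper":1.0}
  ]
}}

```text
clock: 9.63
ee_pos: [0.5504, 0.0026, 0.1956]
eef_rot: [1.0, 0.003, -0.0, -0.0]
force: [0.9, 0.9, -1.0]
width: 0.0223
```

>>> {"op": "play_rows", "data": {
  "rows": [
    {"tx":0.0,"ty":-0.035,"tz":0.0,"twist":0.0,"gripper":1.0},
    {"tx":0.0,"ty":-0.025,"tz":0.0,"twist":0.0,"gripper":1.0},
    {"tx":0.0,"ty":-0.01,"tz":0.0,"twist":0.0,"gripper":1.0},
    {"tx":0.0,"ty":0.0,"tz":0.0,"twist":0.0,"gripper":1.0},
    {"tx":0.0,"ty":0.0,"tz":0.0,"twist":0.0,"gripper":1.0}
  ]
}}

```text
clock: 10.05
ee_pos: [0.5508, -0.0657, 0.1955]
eef_rot: [1.0, 0.003, -0.0, -0.0]
force: [0.6, -0.1, -0.4]
width: 0.022
```

```bash
python3 - <<'E'
from h import *
s=ctrl.get_state(); print(s['ee_pos'],s['eef_rot'],s['force'],s['width'])
c=snap('wrist','w5'); crop('w5',0,0,512,384,1.56,'w5b'); c=snap('side','s5');  crop('s5',180,130,410,380,3.2,'s5b')
E
```

```text
[ 0.55079766 -0.06574932  0.19549836] [ 9.99996456e-01  2.61566539e-03 -3.17341518e-04 -3.80798741e-04] [ 0.6222712  -0.06728047 -0.35248562] 0.022022438810497844
```

View pics/w5b.png

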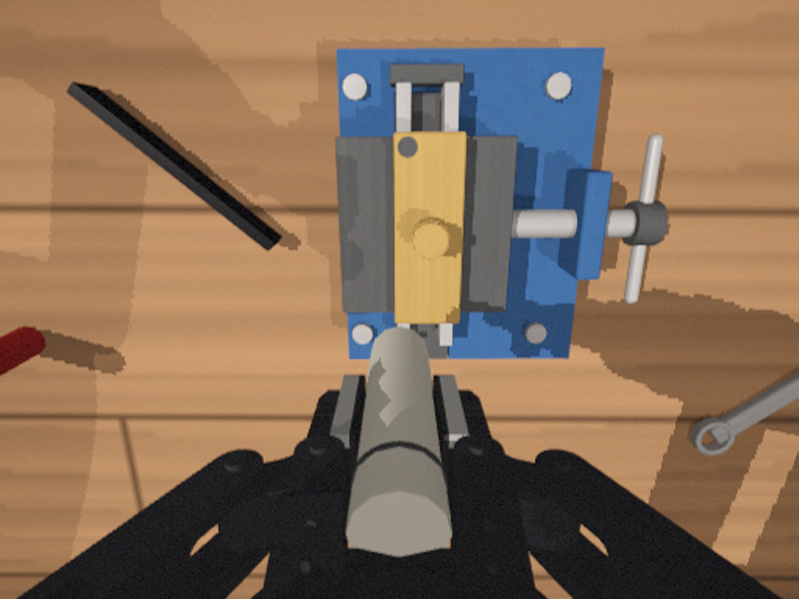

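View pics/s5b.png

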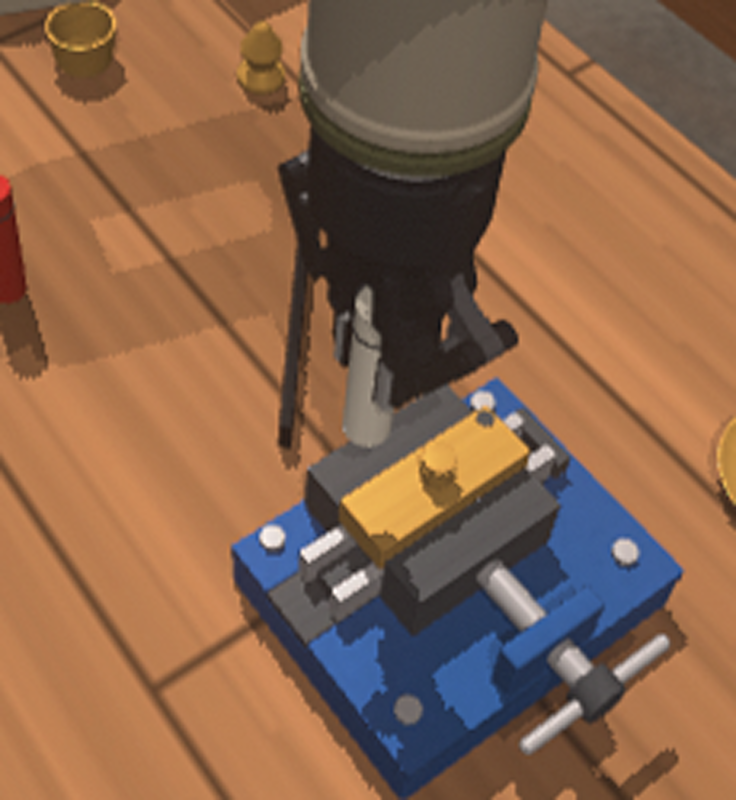

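```bash
python3 - <<'E'
from fit import *
Wc=load('w5')
uw=(np.array([[393,133],[465,131],[395,323],[461,323.]])+.5)/1.56-.5
ut=uc([[233,183],[350,181],[245,488],[362,488]],(315,155),6.5)
us=uc([[435,90],[502,157],[208,232],[275,308]],(245,240),5)
P=np.array([[50,18],[50,-18],[-50,18],[-50,-18]])/1e3
def pts(q):
    x=P[:,0];z=q[0]+x*q[1]
    return np.c_[x+q[2],P[:,1]+q[3],z]
for nm,l in (('all',[(T,ut),(S,us),(Wc,uw)]),('T',[(T,ut)]),('S',[(S,us)]),('W',[(Wc,uw)])):
    f=lambda q:np.concatenate([(proj(c,W([.588,-.0815,.006],pts(q)))-u).ravel() for c,u in l])
    r=least_squares(f,[.09,0,0,0]); print(nm,r.x.round(4),r.fun.round(1))
E
```

```text
all [ 0.0884 -0.0374  0.0011  0.    ] [ 0.7  0.1 -0.4  0.6  0.9 -0.3  0.2 -0.1 -0.2 -0.6  0.5  1.  -0.6 -0.8
 -0.4  0.5  0.4 -0.8  0.7  0.5 -0.5 -0.  -1.2 -0.1]
T [ 0.0996 -0.0122 -0.0007  0.0035] [ 0.4 -0.4 -0.5  0.1  0.3  0.  -0.2  0.2]
S [0.0684 0.0033 0.0104 0.0076] [-0.4 -0.6 -0.   0.5  0.3 -0.3  0.1  0.4]
W [ 0.0855 -0.1099  0.0012 -0.0003] [ 0.9 -0.8 -0.   0.5 -0.1  0.2 -0.8  0.1]
```

>>> {"op": "play_rows", "data": {
  "rows": [
    {"tx":0.005,"ty":-0.016,"tz":0.0,"twist":0.0,"gripper":1.0},
    {"tx":0.0,"ty":0.0,"tz":-0.02,"twist":0.0,"gripper":1.0},
    {"tx":0.0,"ty":0.0,"tz":-0.016,"twist":0.0,"gripper":1.0},
    {"tx":0.0,"ty":0.0,"tz":-0.01,"twist":0.0,"gripper":1.0},
    {"tx":0.0,"ty":0.0,"tz":0.0,"twist":0.0,"gripper":1.0},
    {"tx":0.0,"ty":0.0,"tz":0.0,"twist":0.0,"gripper":1.0}
  ],
  "force": 120
}}

```text
clock: 10.65
ee_pos: [0.5556, -0.0808, 0.1494]
eef_rot: [1.0, 0.004, -0.001, -0.0]
force: [0.2, -0.9, -1.2]
width: 0.0216
```

```bash
python3 - <<'E'
from h import *
s=ctrl.get_state(); print(s['ee_pos'],s['eef_rot'],s['force'],s['width'])
c=snap('wrist','w6'); crop('w6',0,0,512,384,1.56,'w6b'); c=snap('side','s6');  crop('s6',245,200,400,380,4.4,'s6b')
c=snap('top','t6');crop('t6',315,155,435,265,6.5,'t6b')
E
```

```text
[ 0.55557872 -0.08079651  0.14938903] [ 9.99992098e-01  3.89268036e-03 -7.63606188e-04 -2.60943079e-04] [ 0.18272619 -0.93698249 -1.24937972] 0.021590156328990112
```

View pics/w6b.png

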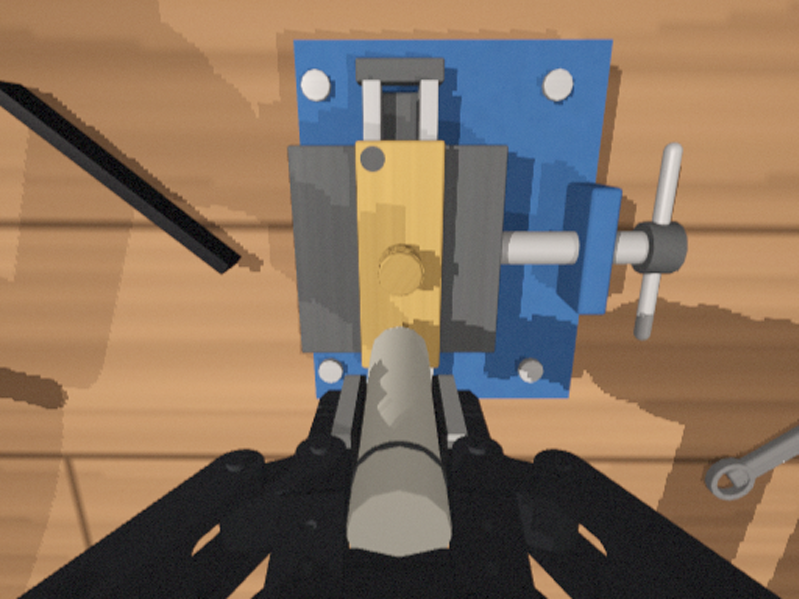

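View pics/s6b.png

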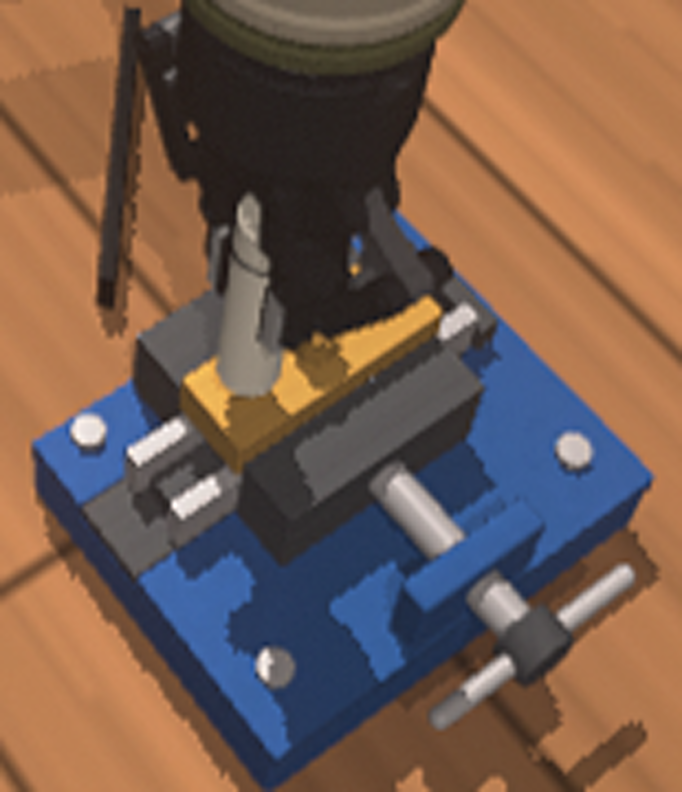

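The drift is held upright over the near pad, its foot landing around (250,385) in the side crop, clear of the stub. I lower it gently.

>>> {"op": "play_rows", "data": {
  "rows": [
    {"tx":0.0,"ty":-0.0005,"tz":-0.005,"twist":0.0,"gripper":1.0},
    {"tx":0.0,"ty":0.0,"tz":-0.003,"twist":0.0,"gripper":1.0},
    {"tx":0.0,"ty":0.0,"tz":-0.001,"twist":0.0,"gripper":1.0},
    {"tx":0.0,"ty":0.0,"tz":-0.001,"twist":0.0,"gripper":1.0},
    {"tx":0.0,"ty":0.0,"tz":0.0,"twist":0.0,"gripper":1.0}
  ]
}}

```text
clock: 11.22
ee_pos: [0.5558, -0.0824, 0.1395]
eef_rot: [1.0, 0.003, -0.0, -0.0]
force: [0.4, -0.7, -1.1]
width: 0.0216
```

>>> {"op": "play_rows", "data": {
  "rows": [
    {"tx":0.0,"ty":0.0,"tz":-0.001,"twist":0.0,"gripper":1.0},
    {"tx":0.0,"ty":0.0,"tz":-0.001,"twist":0.0,"gripper":1.0},
    {"tx":0.0,"ty":0.0,"tz":0.0,"twist":0.0,"gripper":1.0}
  ]
}}

```text
clock: 11.47
ee_pos: [0.5559, -0.0824, 0.1377]
eef_rot: [1.0, 0.003, -0.0, -0.0]
force: [-0.1, -0.0, -1.0]
width: 0.0216
```

>>> {"op": "play_rows", "data": {
  "rows": [
    {"tx":0.0,"ty":0.0,"tz":-0.001,"twist":0.0,"gripper":1.0},
    {"tx":0.0,"ty":0.0,"tz":-0.001,"twist":0.0,"gripper":1.0},
    {"tx":0.0,"ty":0.0,"tz":0.0,"twist":0.0,"gripper":1.0}
  ]
}}

```text
clock: 11.72
ee_pos: [0.5559, -0.0824, 0.1356]
eef_rot: [1.0, 0.003, -0.0, -0.0]
force: [-0.5, 0.4, -0.3]
width: 0.0218
```

>>> {"op": "play_rows", "data": {
  "rows": [
    {"tx":0.0,"ty":0.0,"tz":-0.001,"twist":0.0,"gripper":1.0},
    {"tx":0.0,"ty":0.0,"tz":-0.001,"twist":0.0,"gripper":1.0},
    {"tx":0.0,"ty":0.0,"tz":0.0,"twist":0.0,"gripper":1.0}
  ]
}}

```text
clock: 11.97
ee_pos: [0.5561, -0.0824, 0.134]
eef_rot: [1.0, 0.003, 0.0, 0.0]
force: [-0.3, -0.2, -0.0]
width: 0.0219
```

>>> {"op": "play_rows", "data": {
  "rows": [
    {"tx":0.0,"ty":0.0,"tz":-0.001,"twist":0.0,"gripper":1.0},
    {"tx":0.0,"ty":0.0,"tz":-0.001,"twist":0.0,"gripper":1.0},
    {"tx":0.0,"ty":0.0,"tz":0.0,"twist":0.0,"gripper":1.0}
  ]
}}

```text
clock: 12.22
ee_pos: [0.5562, -0.0824, 0.1324]
eef_rot: [1.0, 0.003, 0.0, 0.0]
force: [-1.3, 1.0, 4.0]
width: 0.0216
```

>>> {"op": "play_rows", "data": {
  "rows": [
    {"tx":0.0,"ty":0.0,"tz":-0.001,"twist":0.0,"gripper":1.0},
    {"tx":0.0,"ty":0.0,"tz":-0.001,"twist":0.0,"gripper":1.0},
    {"tx":0.0,"ty":0.0,"tz":0.0,"twist":0.0,"gripper":1.0}
  ]
}}

```text
clock: 12.47
ee_pos: [0.5562, -0.0824, 0.1305]
eef_rot: [1.0, 0.003, 0.0, 0.0]
force: [-1.9, 0.7, 5.4]
width: 0.0217
```

>>> {"op": "play_rows", "data": {
  "rows": [
    {"tx":0.0,"ty":0.0,"tz":-0.001,"twist":0.0,"gripper":1.0},
    {"tx":0.0,"ty":0.0,"tz":0.0,"twist":0.0,"gripper":1.0}
  ]
}}

```text
clock: 12.63
ee_pos: [0.5562, -0.0824, 0.1295]
eef_rot: [1.0, 0.003, 0.0, 0.0]
force: [-1.4, 0.0, 5.5]
width: 0.022
```

>>> {"op": "play_rows", "data": {
  "rows": [
    {"tx":0.0,"ty":0.0,"tz":-0.001,"twist":0.0,"gripper":1.0},
    {"tx":0.0,"ty":0.0,"tz":0.0,"twist":0.0,"gripper":1.0}
  ]
}}

```text
clock: 12.8
ee_pos: [0.5562, -0.0824, 0.1285]
eef_rot: [1.0, 0.003, 0.0, 0.0]
force: [-2.4, 0.8, 4.9]
width: 0.0214
```

```bash
python3 - <<'E'
from h import *
c=snap('side','s7');  crop('s7',245,200,400,380,4.4,'s7b'); print(ctrl.get_state()['force'])
E
```

```text
[-2.17259541  0.78550291  5.33674546]
```

View pics/s7b.png

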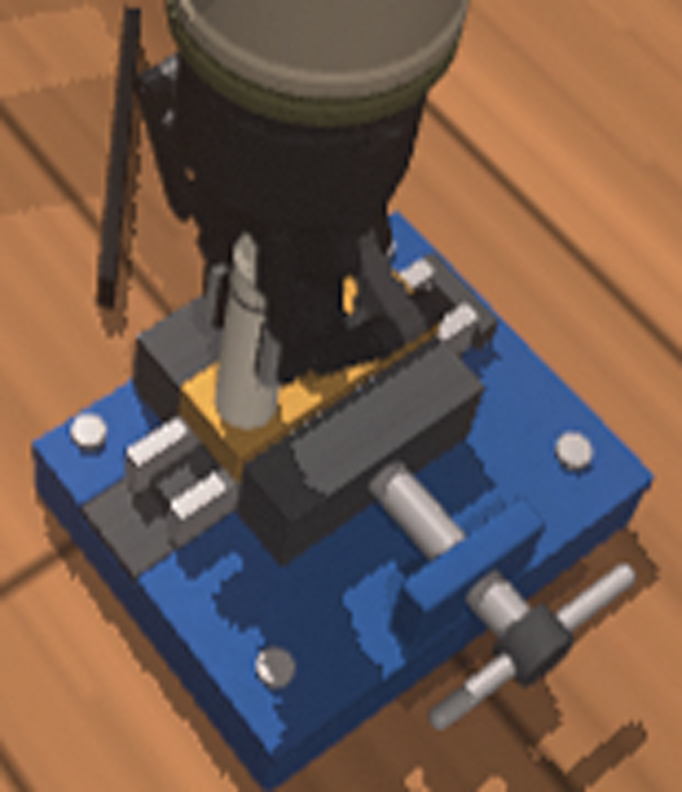

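```bash
python3 - <<'E'
from fit import *
c=snap('wrist','w7'); crop('w7',0,0,512,384,1.56,'w7b')
a=cv2.imread('pics/s6.png')[270:330,270:360];b=cv2.imread('pics/s7.png')[270:330,270:360]
cv2.imwrite('pics/cmp7.png',cv2.resize(np.vstack([a,b]),None,fx=6,fy=5,interpolation=cv2.INTER_CUBIC)[:600*1])
cv2.imwrite('pics/cmp7.png',cv2.resize(np.hstack([a,b]),None,fx=4.4,fy=4.4*1.5,interpolation=cv2.INTER_CUBIC))
print(proj(load('s7'),[[.5555,-.0824,.0865],[.5555,-.0824,.1865]])-[245,200], 4.4)
E
```

```text
[[55.29796879 89.68645456]
 [60.70802605 56.47568091]] 4.4
```

View pics/cmp7.png

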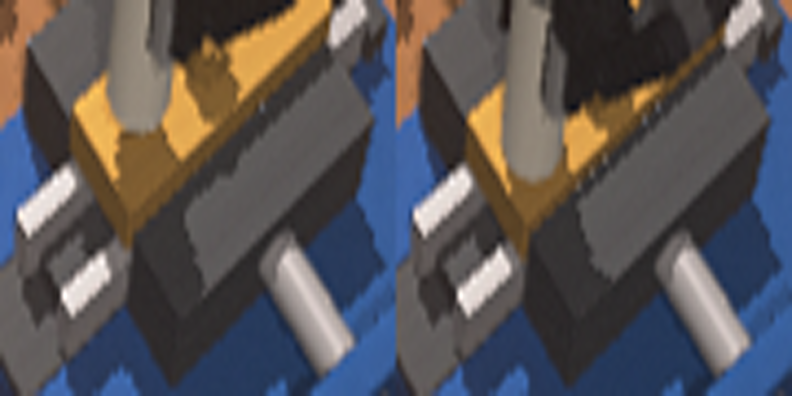

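View pics/w7b.png

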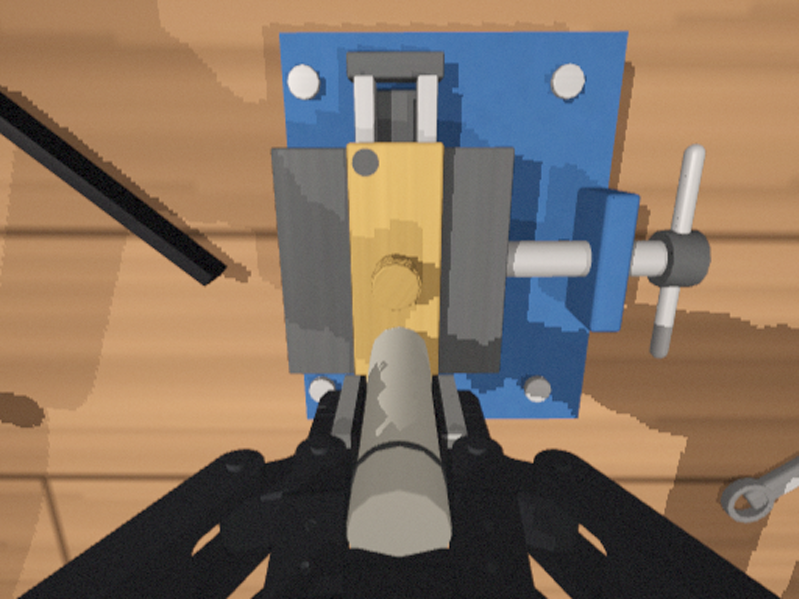

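```bash
python3 - <<'E'
from fit import *
for x in (.5508,.5495):
  print((proj(S,[[x,-.0657,.1535],[x,-.0657,.2535],[x-.0,-.0657,.2335]])-[180,130])*3.2)
E
```

```text
[[367.02592528 422.29555036]
 [383.42904048 299.00168327]
 [379.85662603 325.85370416]]
[[364.90328534 423.5945438 ]
 [381.0767788  300.35892872]
 [377.55416905 327.19981998]]
```

>>> {"op": "play_rows", "data": {
  "rows": [
    {"tx":0.0,"ty":0.0,"tz":-0.001,"twist":0.0,"gripper":1.0},
    {"tx":0.0,"ty":0.0,"tz":0.0,"twist":0.0,"gripper":1.0}
  ]
}}

```text
clock: 13.07
ee_pos: [0.5564, -0.0825, 0.128]
eef_rot: [1.0, 0.003, 0.001, 0.0]
force: [-2.8, 0.2, 8.4]
width: 0.0215
```

>>> {"op": "play_rows", "data": {
  "rows": [
    {"tx":0.0,"ty":0.0,"tz":-0.001,"twist":0.0,"gripper":1.0},
    {"tx":0.0,"ty":0.0,"tz":0.0,"twist":0.0,"gripper":1.0}
  ]
}}

```text
clock: 13.23
ee_pos: [0.5566, -0.0825, 0.1277]
eef_rot: [1.0, 0.003, 0.001, 0.0]
force: [-5.1, 1.3, 13.7]
width: 0.0215
```

>>> {"op": "play_rows", "data": {
  "rows": [
    {"tx":0.0,"ty":0.0,"tz":0.025,"twist":0.0,"gripper":1.0},
    {"tx":0.0,"ty":0.0,"tz":0.025,"twist":0.0,"gripper":1.0},
    {"tx":0.0,"ty":0.0,"tz":0.0,"twist":0.0,"gripper":1.0},
    {"tx":0.022,"ty":0.0,"tz":0.0,"twist":0.0,"gripper":1.0},
    {"tx":0.022,"ty":0.0,"tz":0.0,"twist":0.0,"gripper":1.0},
    {"tx":0.022,"ty":0.001,"tz":0.0,"twist":0.0,"gripper":1.0},
    {"tx":0.0,"ty":0.0,"tz":0.0,"twist":0.0,"gripper":1.0},
    {"tx":0.0,"ty":0.0,"tz":0.0,"twist":0.0,"gripper":1.0}
  ]
}}

```text
clock: 13.9
ee_pos: [0.6221, -0.0812, 0.1746]
eef_rot: [1.0, 0.003, -0.001, -0.0]
force: [-0.8, 0.9, -0.1]
width: 0.0216
```

>>> {"op": "play_rows", "data": {
  "rows": [
    {"tx":0.0,"ty":0.0,"tz":-0.015,"twist":0.0,"gripper":1.0},
    {"tx":0.0,"ty":0.0,"tz":-0.01,"twist":0.0,"gripper":1.0},
    {"tx":0.0,"ty":0.0,"tz":-0.003,"twist":0.0,"gripper":1.0},
    {"tx":0.0,"ty":0.0,"tz":-0.0015,"twist":0.0,"gripper":1.0},
    {"tx":0.0,"ty":0.0,"tz":-0.0015,"twist":0.0,"gripper":1.0},
    {"tx":0.0,"ty":0.0,"tz":0.0,"twist":0.0,"gripper":1.0}
  ]
}}

```text
clock: 14.4
ee_pos: [0.6219, -0.0814, 0.1451]
eef_rot: [1.0, 0.003, 0.0, 0.0]
force: [0.6, 0.5, 0.3]
width: 0.0217
```

>>> {"op": "play_rows", "data": {
  "rows": [
    {"tx":0.0,"ty":0.0,"tz":-0.001,"twist":0.0,"gripper":1.0},
    {"tx":0.0,"ty":0.0,"tz":-0.001,"twist":0.0,"gripper":1.0},
    {"tx":0.0,"ty":0.0,"tz":0.0,"twist":0.0,"gripper":1.0}
  ]
}}

```text
clock: 14.65
ee_pos: [0.6221, -0.0814, 0.1431]
eef_rot: [1.0, 0.003, 0.0, 0.0]
force: [-0.7, -0.5, -1.3]
width: 0.0216
```

>>> {"op": "play_rows", "data": {
  "rows": [
    {"tx":0.0,"ty":0.0,"tz":-0.001,"twist":0.0,"gripper":1.0},
    {"tx":0.0,"ty":0.0,"tz":-0.001,"twist":0.0,"gripper":1.0},
    {"tx":0.0,"ty":0.0,"tz":0.0,"twist":0.0,"gripper":1.0}
  ]
}}

```text
clock: 14.9
ee_pos: [0.6219, -0.0814, 0.1407]
eef_rot: [1.0, 0.003, -0.0, -0.0]
force: [-0.9, -1.1, -1.1]
width: 0.0216
```

>>> {"op": "play_rows", "data": {
  "rows": [
    {"tx":0.0,"ty":0.0,"tz":-0.001,"twist":0.0,"gripper":1.0},
    {"tx":0.0,"ty":0.0,"tz":-0.001,"twist":0.0,"gripper":1.0},
    {"tx":0.0,"ty":0.0,"tz":0.0,"twist":0.0,"gripper":1.0}
  ]
}}

```text
clock: 15.15
ee_pos: [0.6219, -0.0814, 0.1386]
eef_rot: [1.0, 0.003, -0.0, -0.0]
force: [-0.3, -0.2, -0.2]
width: 0.0219
```

>>> {"op": "play_rows", "data": {
  "rows": [
    {"tx":0.0,"ty":0.0,"tz":-0.001,"twist":0.0,"gripper":1.0},
    {"tx":0.0,"ty":0.0,"tz":-0.001,"twist":0.0,"gripper":1.0},
    {"tx":0.0,"ty":0.0,"tz":0.0,"twist":0.0,"gripper":1.0}
  ]
}}

```text
clock: 15.4
ee_pos: [0.6219, -0.0814, 0.1366]
eef_rot: [1.0, 0.003, -0.0, -0.0]
force: [-0.3, 0.1, -0.9]
width: 0.0217
```

>>> {"op": "play_rows", "data": {
  "rows": [
    {"tx":0.0,"ty":0.0,"tz":-0.001,"twist":0.0,"gripper":1.0},
    {"tx":0.0,"ty":0.0,"tz":-0.001,"twist":0.0,"gripper":1.0},
    {"tx":0.0,"ty":0.0,"tz":0.0,"twist":0.0,"gripper":1.0}
  ]
}}

```text
clock: 15.65
ee_pos: [0.6219, -0.0814, 0.1346]
eef_rot: [1.0, 0.003, -0.0, -0.0]
force: [0.1, -1.2, -1.3]
width: 0.0216
```

>>> {"op": "play_rows", "data": {
  "rows": [
    {"tx":0.0,"ty":0.0,"tz":-0.001,"twist":0.0,"gripper":1.0},
    {"tx":0.0,"ty":0.0,"tz":-0.001,"twist":0.0,"gripper":1.0},
    {"tx":0.0,"ty":0.0,"tz":0.0,"twist":0.0,"gripper":1.0}
  ]
}}

```text
clock: 15.9
ee_pos: [0.6219, -0.0814, 0.1326]
eef_rot: [1.0, 0.003, -0.0, -0.0]
force: [-1.2, -0.3, -0.4]
width: 0.0219
```

>>> {"op": "play_rows", "data": {
  "rows": [
    {"tx":0.0,"ty":0.0,"tz":-0.001,"twist":0.0,"gripper":1.0},
    {"tx":0.0,"ty":0.0,"tz":-0.001,"twist":0.0,"gripper":1.0},
    {"tx":0.0,"ty":0.0,"tz":0.0,"twist":0.0,"gripper":1.0}
  ]
}}

```text
clock: 16.15
ee_pos: [0.6219, -0.0813, 0.1306]
eef_rot: [1.0, 0.003, -0.0, -0.0]
force: [0.3, -0.2, -0.2]
width: 0.0217
```

>>> {"op": "play_rows", "data": {
  "rows": [
    {"tx":0.0,"ty":0.0,"tz":-0.001,"twist":0.0,"gripper":1.0},
    {"tx":0.0,"ty":0.0,"tz":0.0,"twist":0.0,"gripper":1.0}
  ]
}}

```text
clock: 16.32
ee_pos: [0.6219, -0.0814, 0.1296]
eef_rot: [1.0, 0.003, -0.0, -0.0]
force: [0.4, 0.4, -0.1]
width: 0.0217
```

>>> {"op": "play_rows", "data": {
  "rows": [
    {"tx":0.0,"ty":0.0,"tz":-0.001,"twist":0.0,"gripper":1.0},
    {"tx":0.0,"ty":0.0,"tz":0.0,"twist":0.0,"gripper":1.0}
  ]
}}

```text
clock: 16.48
ee_pos: [0.6219, -0.0814, 0.1287]
eef_rot: [1.0, 0.003, -0.0, -0.0]
force: [-0.1, -0.3, 0.1]
width: 0.0217
```

```bash
python3 - <<'E'
from h import *
c=snap('side','s8');  crop('s8',245,200,400,380,4.4,'s8b'); c=snap('top','t8');crop('t8',315,155,435,265,6.5,'t8b');print(ctrl.get_state()['force'])
E
```

```text
[ 0.12857435  0.04994631 -0.59245022]
```

View pics/s8b.png

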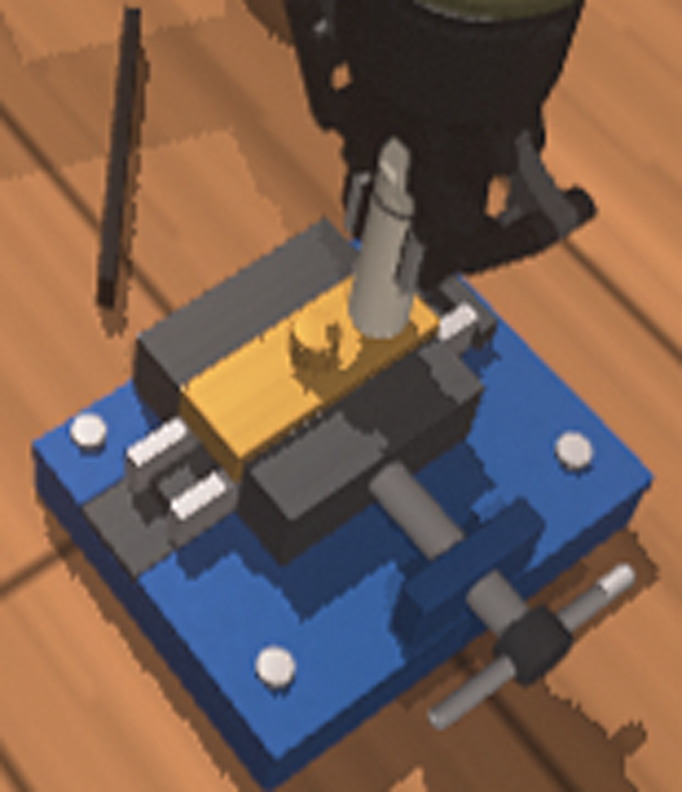

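View pics/t8b.png

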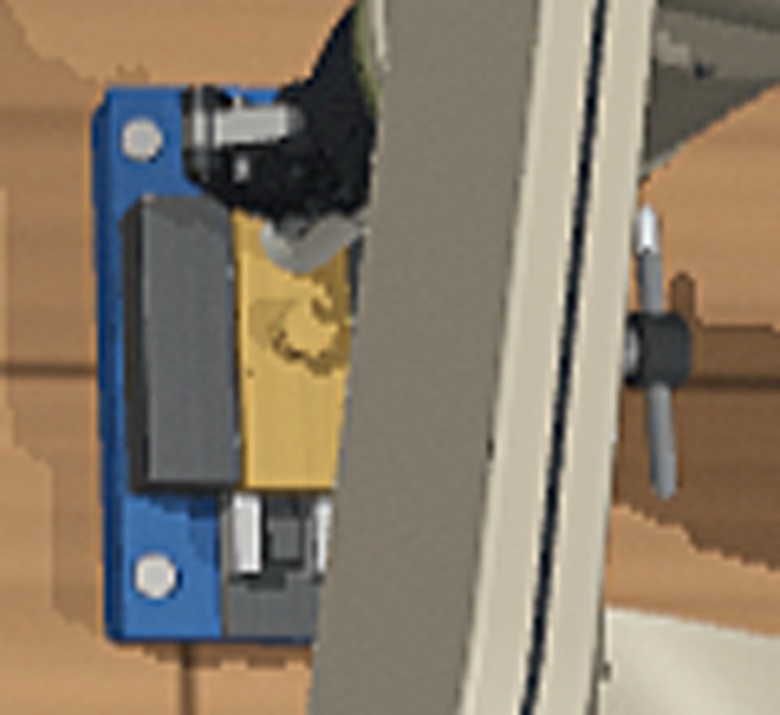

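>>> {"op": "play_rows", "data": {
  "rows": [
    {"tx":0.0,"ty":0.0,"tz":-0.001,"twist":0.0,"gripper":1.0},
    {"tx":0.0,"ty":0.0,"tz":0.0,"twist":0.0,"gripper":1.0}
  ]
}}

```text
clock: 16.75
ee_pos: [0.6222, -0.0814, 0.1282]
eef_rot: [1.0, 0.003, 0.0, 0.0]
force: [-0.3, 0.7, 0.5]
width: 0.0214
```

>>> {"op": "play_rows", "data": {
  "rows": [
    {"tx":0.0,"ty":0.0,"tz":-0.001,"twist":0.0,"gripper":1.0},
    {"tx":0.0,"ty":0.0,"tz":0.0,"twist":0.0,"gripper":1.0}
  ]
}}

```text
clock: 16.92
ee_pos: [0.6224, -0.0814, 0.128]
eef_rot: [1.0, 0.003, 0.001, 0.0]
force: [-3.1, 0.8, 6.1]
width: 0.0213
```

>>> {"op": "play_rows", "data": {
  "rows": [
    {"tx":0.0,"ty":0.0,"tz":-0.001,"twist":0.0,"gripper":1.0},
    {"tx":0.0,"ty":0.0,"tz":0.0,"twist":0.0,"gripper":1.0}
  ]
}}

```text
clock: 17.08
ee_pos: [0.6226, -0.0814, 0.1279]
eef_rot: [1.0, 0.003, 0.001, 0.0]
force: [-5.2, 1.7, 12.1]
width: 0.0219
```

Far pad contact and the hard stop are at the same TCP height (0.128) as the near pad, so the bar looks level. I lean on slowly towards 27 N and ease off the sideways force.

>>> {"op": "play_rows", "data": {
  "rows": [
    {"tx":-0.0008,"ty":0.0,"tz":-0.001,"twist":0.0,"gripper":1.0},
    {"tx":0.0,"ty":0.0,"tz":0.0,"twist":0.0,"gripper":1.0}
  ]
}}

```text
clock: 17.25
ee_pos: [0.6225, -0.0815, 0.1279]
eef_rot: [1.0, 0.003, 0.002, 0.0]
force: [-4.9, 1.5, 15.3]
width: 0.0219
```

>>> {"op": "play_rows", "data": {
  "rows": [
    {"tx":-0.0005,"ty":0.0,"tz":-0.0007,"twist":0.0,"gripper":1.0},
    {"tx":0.0,"ty":0.0,"tz":0.0,"twist":0.0,"gripper":1.0}
  ]
}}

```text
clock: 17.42
ee_pos: [0.6224, -0.0815, 0.1278]
eef_rot: [1.0, 0.003, 0.002, 0.0]
force: [-4.1, 1.1, 17.2]
width: 0.0214
```

>>> {"op": "play_rows", "data": {
  "rows": [
    {"tx":-0.0005,"ty":0.0,"tz":-0.001,"twist":0.0,"gripper":1.0},
    {"tx":0.0,"ty":0.0,"tz":0.0,"twist":0.0,"gripper":1.0}
  ]
}}

```text
clock: 17.58
ee_pos: [0.6224, -0.0815, 0.1277]
eef_rot: [1.0, 0.003, 0.003, 0.0]
force: [-5.0, 1.7, 21.2]
width: 0.0217
```

>>> {"op": "play_rows", "data": {
  "rows": [
    {"tx":-0.0005,"ty":0.0,"tz":-0.001,"twist":0.0,"gripper":1.0},
    {"tx":0.0,"ty":0.0,"tz":0.0,"twist":0.0,"gripper":1.0}
  ]
}}

```text
clock: 17.75
ee_pos: [0.6225, -0.0815, 0.1277]
eef_rot: [1.0, 0.003, 0.004, 0.0]
force: [-5.7, 3.1, 25.0]
width: 0.0217
```

>>> {"op": "play_rows", "data": {
  "rows": [
    {"tx":-0.0004,"ty":-0.0003,"tz":-0.0007,"twist":0.0,"gripper":1.0},
    {"tx":0.0,"ty":0.0,"tz":0.0,"twist":0.0,"gripper":1.0},
    {"tx":0.0,"ty":0.0,"tz":0.0,"twist":0.0,"gripper":1.0},
    {"tx":0.0,"ty":0.0,"tz":0.0,"twist":0.0,"gripper":1.0}
  ]
}}

```text
clock: 18.08
ee_pos: [0.6224, -0.0816, 0.1276]
eef_rot: [1.0, 0.003, 0.004, 0.0]
force: [-6.1, 3.6, 27.4]
width: 0.0214
```

>>> {"op": "play_rows", "data": {
  "rows": [
    {"tx":0.0,"ty":0.0,"tz":0.0,"twist":0.0,"gripper":1.0},
    {"tx":0.0,"ty":0.0,"tz":0.0,"twist":0.0,"gripper":1.0},
    {"tx":0.0,"ty":0.0,"tz":0.0,"twist":0.0,"gripper":1.0},
    {"tx":0.0,"ty":0.0,"tz":0.0,"twist":0.0,"gripper":1.0},
    {"tx":0.0,"ty":0.0,"tz":0.0,"twist":0.0,"gripper":1.0},
    {"tx":0.0,"ty":0.0,"tz":0.0,"twist":0.0,"gripper":1.0}
  ]
}}

```text
clock: 18.58
ee_pos: [0.6224, -0.0816, 0.1276]
eef_rot: [1.0, 0.003, 0.004, 0.0]
force: [-6.2, 3.5, 27.3]
width: 0.0219
```

>>> {"op": "play_rows", "data": {
  "rows": [
    {"tx":0.001,"ty":0.0,"tz":0.006,"twist":0.0,"gripper":1.0},
    {"tx":0.0,"ty":0.0,"tz":0.02,"twist":0.0,"gripper":1.0},
    {"tx":0.0,"ty":0.0,"tz":0.03,"twist":0.0,"gripper":1.0},
    {"tx":0.0,"ty":0.0,"tz":0.0,"twist":0.0,"gripper":1.0},
    {"tx":-0.022,"ty":0.0,"tz":0.0,"twist":0.0,"gripper":1.0},
    {"tx":-0.022,"ty":0.0,"tz":0.0,"twist":0.0,"gripper":1.0},
    {"tx":-0.021,"ty":0.0,"tz":0.0,"twist":0.0,"gripper":1.0},
    {"tx":0.0,"ty":0.0,"tz":0.0,"twist":0.0,"gripper":1.0},
    {"tx":0.0,"ty":0.0,"tz":0.0,"twist":0.0,"gripper":1.0}
  ]
}}

```text
clock: 19.33
ee_pos: [0.5548, -0.0817, 0.1774]
eef_rot: [1.0, 0.003, 0.0, 0.0]
force: [-0.8, 0.3, -0.4]
width: 0.0216
```

>>> {"op": "play_rows", "data": {
  "rows": [
    {"tx":0.001,"ty":0.0,"tz":-0.02,"twist":0.0,"gripper":1.0},
    {"tx":0.0,"ty":0.0,"tz":-0.015,"twist":0.0,"gripper":1.0},
    {"tx":0.0,"ty":0.0,"tz":-0.005,"twist":0.0,"gripper":1.0},
    {"tx":0.0,"ty":0.0,"tz":-0.002,"twist":0.0,"gripper":1.0},
    {"tx":0.0,"ty":0.0,"tz":0.0,"twist":0.0,"gripper":1.0}
  ]
}}

```text
clock: 19.75
ee_pos: [0.5566, -0.0816, 0.1352]
eef_rot: [1.0, 0.003, -0.0, -0.0]
force: [0.9, -0.6, -0.5]
width: 0.0218
```

>>> {"op": "play_rows", "data": {
  "rows": [
    {"tx":0.0,"ty":0.0,"tz":-0.001,"twist":0.0,"gripper":1.0},
    {"tx":0.0,"ty":0.0,"tz":-0.001,"twist":0.0,"gripper":1.0},
    {"tx":0.0,"ty":0.0,"tz":0.0,"twist":0.0,"gripper":1.0}
  ]
}}

```text
clock: 20.0
ee_pos: [0.5569, -0.0818, 0.1342]
eef_rot: [1.0, 0.003, 0.001, 0.0]
force: [0.5, -1.1, -1.3]
width: 0.0216
```

>>> {"op": "play_rows", "data": {
  "rows": [
    {"tx":0.0,"ty":0.0,"tz":-0.001,"twist":0.0,"gripper":1.0},
    {"tx":0.0,"ty":0.0,"tz":-0.001,"twist":0.0,"gripper":1.0},
    {"tx":0.0,"ty":0.0,"tz":0.0,"twist":0.0,"gripper":1.0}
  ]
}}

```text
clock: 20.25
ee_pos: [0.5563, -0.0817, 0.1314]
eef_rot: [1.0, 0.003, 0.0, -0.0]
force: [0.7, -0.3, -1.4]
width: 0.0215
```

>>> {"op": "play_rows", "data": {
  "rows": [
    {"tx":0.0,"ty":0.0,"tz":-0.001,"twist":0.0,"gripper":1.0},
    {"tx":0.0,"ty":0.0,"tz":-0.001,"twist":0.0,"gripper":1.0},
    {"tx":0.0,"ty":0.0,"tz":0.0,"twist":0.0,"gripper":1.0}
  ]
}}

```text
clock: 20.5
ee_pos: [0.5561, -0.0816, 0.1292]
eef_rot: [1.0, 0.003, -0.0, -0.0]
force: [0.2, -0.1, -1.5]
width: 0.0215
```

>>> {"op": "play_rows", "data": {
  "rows": [
    {"tx":0.0,"ty":0.0,"tz":-0.001,"twist":0.0,"gripper":1.0},
    {"tx":-0.0004,"ty":0.0,"tz":-0.001,"twist":0.0,"gripper":1.0},
    {"tx":0.0,"ty":0.0,"tz":0.0,"twist":0.0,"gripper":1.0}
  ]
}}

```text
clock: 20.75
ee_pos: [0.5561, -0.0817, 0.1277]
eef_rot: [1.0, 0.003, 0.0, 0.0]
force: [0.9, -0.5, -0.1]
width: 0.0214
```

>>> {"op": "play_rows", "data": {
  "rows": [
    {"tx":-0.0005,"ty":0.0,"tz":-0.001,"twist":0.0,"gripper":1.0},
    {"tx":-0.0005,"ty":0.0,"tz":-0.001,"twist":0.0,"gripper":1.0},
    {"tx":0.0,"ty":0.0,"tz":0.0,"twist":0.0,"gripper":1.0}
  ]
}}

```text
clock: 21.0
ee_pos: [0.5561, -0.0818, 0.1275]
eef_rot: [1.0, 0.003, 0.001, 0.0]
force: [-2.6, 1.5, 10.1]
width: 0.0218
```

>>> {"op": "play_rows", "data": {
  "rows": [
    {"tx":-0.0005,"ty":0.0,"tz":-0.001,"twist":0.0,"gripper":1.0},
    {"tx":-0.0005,"ty":0.0,"tz":-0.001,"twist":0.0,"gripper":1.0},
    {"tx":0.0,"ty":0.0,"tz":0.0,"twist":0.0,"gripper":1.0}
  ]
}}

```text
clock: 21.25
ee_pos: [0.5561, -0.0818, 0.1274]
eef_rot: [1.0, 0.003, 0.003, 0.0]
force: [-4.4, 1.4, 19.9]
width: 0.0216
```

>>> {"op": "play_rows", "data": {
  "rows": [
    {"tx":-0.0004,"ty":-0.0003,"tz":-0.001,"twist":0.0,"gripper":1.0},
    {"tx":-0.0003,"ty":0.0,"tz":-0.0007,"twist":0.0,"gripper":1.0},
    {"tx":0.0,"ty":0.0,"tz":0.0,"twist":0.0,"gripper":1.0},
    {"tx":0.0,"ty":0.0,"tz":0.0,"twist":0.0,"gripper":1.0}
  ]
}}

```text
clock: 21.58
ee_pos: [0.5561, -0.0819, 0.1271]
eef_rot: [1.0, 0.003, 0.004, 0.0]
force: [-6.4, 3.5, 28.0]
width: 0.0217
```

>>> {"op": "play_rows", "data": {
  "rows": [
    {"tx":0.0,"ty":0.0,"tz":0.0,"twist":0.0,"gripper":1.0},
    {"tx":0.0,"ty":0.0,"tz":0.0,"twist":0.0,"gripper":1.0},
    {"tx":0.0,"ty":0.0,"tz":0.0,"twist":0.0,"gripper":1.0},
    {"tx":0.0,"ty":0.0,"tz":0.0,"twist":0.0,"gripper":1.0},
    {"tx":0.0,"ty":0.0,"tz":0.0,"twist":0.0,"gripper":1.0}
  ]
}}

```text
clock: 22.0
ee_pos: [0.5561, -0.0819, 0.1271]
eef_rot: [1.0, 0.003, 0.004, 0.0]
force: [-6.6, 5.1, 27.6]
width: 0.022
```

>>> {"op": "play_rows", "data": {
  "rows": [
    {"tx":0.001,"ty":0.0,"tz":0.006,"twist":0.0,"gripper":1.0},
    {"tx":0.0,"ty":0.0,"tz":0.02,"twist":0.0,"gripper":1.0},
    {"tx":0.0,"ty":0.0,"tz":0.03,"twist":0.0,"gripper":1.0},
    {"tx":0.0,"ty":0.0,"tz":0.0,"twist":0.0,"gripper":1.0},
    {"tx":0.022,"ty":0.0,"tz":0.0,"twist":0.0,"gripper":1.0},
    {"tx":0.022,"ty":0.0,"tz":0.0,"twist":0.0,"gripper":1.0},
    {"tx":0.022,"ty":0.0,"tz":0.0,"twist":0.0,"gripper":1.0},
    {"tx":0.001,"ty":0.0,"tz":0.0,"twist":0.0,"gripper":1.0},
    {"tx":0.0,"ty":0.0,"tz":0.0,"twist":0.0,"gripper":1.0}
  ]
}}

```text
clock: 22.75
ee_pos: [0.6214, -0.0819, 0.1768]
eef_rot: [1.0, 0.003, -0.001, -0.0]
force: [-0.1, -0.2, -0.2]
width: 0.0217
```

```bash
python3 - <<'E'
from h import *
c=snap('side','s9');  crop('s9',245,200,400,380,4.4,'s9b'); print(ctrl.get_state()['ee_pos'])
E
```

```text
[ 0.6207987  -0.08191843  0.17692265]
```

View pics/s9b.png

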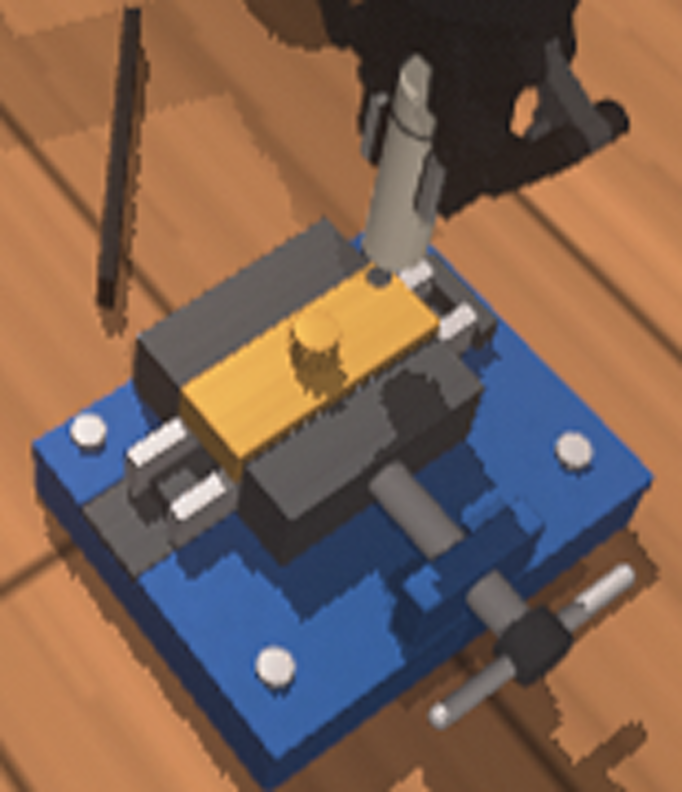

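The bar now lies level and parallel to the jaw tops, with the stub clear. One more lean on the far pad, then the near.

>>> {"op": "play_rows", "data": {
  "rows": [
    {"tx":0.001,"ty":0.0,"tz":-0.02,"twist":0.0,"gripper":1.0},
    {"tx":0.0,"ty":0.0,"tz":-0.015,"twist":0.0,"gripper":1.0},
    {"tx":0.0,"ty":0.0,"tz":-0.008,"twist":0.0,"gripper":1.0},
    {"tx":0.0,"ty":0.0,"tz":-0.003,"twist":0.0,"gripper":1.0},
    {"tx":0.0,"ty":0.0,"tz":-0.001,"twist":0.0,"gripper":1.0},
    {"tx":0.0,"ty":0.0,"tz":0.0,"twist":0.0,"gripper":1.0}
  ]
}}

```text
clock: 23.3
ee_pos: [0.6222, -0.0821, 0.1314]
eef_rot: [1.0, 0.003, 0.0, 0.0]
force: [0.4, 0.3, -0.8]
width: 0.022
```

>>> {"op": "play_rows", "data": {
  "rows": [
    {"tx":0.0,"ty":0.0,"tz":-0.001,"twist":0.0,"gripper":1.0},
    {"tx":0.0,"ty":0.0,"tz":-0.001,"twist":0.0,"gripper":1.0},
    {"tx":0.0,"ty":0.0,"tz":0.0,"twist":0.0,"gripper":1.0}
  ]
}}

```text
clock: 23.55
ee_pos: [0.6225, -0.0821, 0.1294]
eef_rot: [1.0, 0.003, 0.0, 0.0]
force: [0.2, 0.8, -0.9]
width: 0.0219
```

>>> {"op": "play_rows", "data": {
  "rows": [
    {"tx":-0.0005,"ty":0.0,"tz":-0.001,"twist":0.0,"gripper":1.0},
    {"tx":-0.0005,"ty":0.0,"tz":-0.001,"twist":0.0,"gripper":1.0},
    {"tx":0.0,"ty":0.0,"tz":0.0,"twist":0.0,"gripper":1.0}
  ]
}}

```text
clock: 23.8
ee_pos: [0.6218, -0.082, 0.1277]
eef_rot: [1.0, 0.003, 0.001, 0.0]
force: [0.2, -0.0, 4.2]
width: 0.0217
```

>>> {"op": "play_rows", "data": {
  "rows": [
    {"tx":-0.0005,"ty":0.0,"tz":-0.001,"twist":0.0,"gripper":1.0},
    {"tx":-0.0005,"ty":0.0,"tz":-0.001,"twist":0.0,"gripper":1.0},
    {"tx":0.0,"ty":0.0,"tz":0.0,"twist":0.0,"gripper":1.0}
  ]
}}

```text
clock: 24.05
ee_pos: [0.6218, -0.0821, 0.1277]
eef_rot: [1.0, 0.003, 0.002, 0.0]
force: [-1.6, 1.5, 12.6]
width: 0.0218
```

>>> {"op": "play_rows", "data": {
  "rows": [
    {"tx":-0.0005,"ty":0.0,"tz":-0.001,"twist":0.0,"gripper":1.0},
    {"tx":-0.0005,"ty":0.0,"tz":-0.001,"twist":0.0,"gripper":1.0},
    {"tx":-0.0004,"ty":0.0,"tz":-0.001,"twist":0.0,"gripper":1.0},
    {"tx":0.0,"ty":0.0,"tz":0.0,"twist":0.0,"gripper":1.0}
  ]
}}

```text
clock: 24.38
ee_pos: [0.622, -0.0821, 0.1275]
eef_rot: [1.0, 0.003, 0.004, 0.001]
force: [-5.1, 3.2, 24.9]
width: 0.0218
```

>>> {"op": "play_rows", "data": {
  "rows": [
    {"tx":-0.0003,"ty":0.0,"tz":-0.0007,"twist":0.0,"gripper":1.0},
    {"tx":0.0,"ty":0.0,"tz":0.0,"twist":0.0,"gripper":1.0},
    {"tx":0.0,"ty":0.0,"tz":0.0,"twist":0.0,"gripper":1.0},
    {"tx":0.0,"ty":0.0,"tz":0.0,"twist":0.0,"gripper":1.0},
    {"tx":0.0,"ty":0.0,"tz":0.0,"twist":0.0,"gripper":1.0},
    {"tx":0.0,"ty":0.0,"tz":0.0,"twist":0.0,"gripper":1.0}
  ]
}}

```text
clock: 24.88
ee_pos: [0.622, -0.0821, 0.1275]
eef_rot: [1.0, 0.003, 0.004, 0.001]
force: [-4.4, 3.2, 28.0]
width: 0.0213
```

>>> {"op": "play_rows", "data": {
  "rows": [
    {"tx":0.001,"ty":0.0,"tz":0.006,"twist":0.0,"gripper":1.0},
    {"tx":0.0,"ty":0.0,"tz":0.02,"twist":0.0,"gripper":1.0},
    {"tx":0.0,"ty":0.0,"tz":0.03,"twist":0.0,"gripper":1.0},
    {"tx":0.0,"ty":0.0,"tz":0.0,"twist":0.0,"gripper":1.0},
    {"tx":-0.022,"ty":0.0,"tz":0.0,"twist":0.0,"gripper":1.0},
    {"tx":-0.022,"ty":0.0,"tz":0.0,"twist":0.0,"gripper":1.0},
    {"tx":-0.02,"ty":0.0,"tz":0.0,"twist":0.0,"gripper":1.0},
    {"tx":0.0,"ty":0.0,"tz":0.0,"twist":0.0,"gripper":1.0},
    {"tx":0.0,"ty":0.0,"tz":0.0,"twist":0.0,"gripper":1.0}
  ]
}}

```text
clock: 25.63
ee_pos: [0.555, -0.082, 0.1769]
eef_rot: [1.0, 0.003, 0.0, 0.0]
force: [-0.7, 0.8, -0.7]
width: 0.0217
```

>>> {"op": "play_rows", "data": {
  "rows": [
    {"tx":0.001,"ty":0.0,"tz":-0.02,"twist":0.0,"gripper":1.0},
    {"tx":0.0,"ty":0.0,"tz":-0.015,"twist":0.0,"gripper":1.0},
    {"tx":0.0,"ty":0.0,"tz":-0.008,"twist":0.0,"gripper":1.0},
    {"tx":0.0,"ty":0.0,"tz":-0.003,"twist":0.0,"gripper":1.0},
    {"tx":0.0,"ty":0.0,"tz":-0.001,"twist":0.0,"gripper":1.0},
    {"tx":0.0,"ty":0.0,"tz":-0.001,"twist":0.0,"gripper":1.0},
    {"tx":0.0,"ty":0.0,"tz":0.0,"twist":0.0,"gripper":1.0}
  ]
}}

```text
clock: 26.22
ee_pos: [0.5572, -0.0821, 0.1298]
eef_rot: [1.0, 0.003, 0.001, 0.0]
force: [-0.4, 0.1, -1.0]
width: 0.0214
```

>>> {"op": "play_rows", "data": {
  "rows": [
    {"tx":0.0,"ty":0.0,"tz":-0.001,"twist":0.0,"gripper":1.0},
    {"tx":-0.0005,"ty":0.0,"tz":-0.001,"twist":0.0,"gripper":1.0},
    {"tx":0.0,"ty":0.0,"tz":0.0,"twist":0.0,"gripper":1.0}
  ]
}}

```text
clock: 26.47
ee_pos: [0.5563, -0.0821, 0.1275]
eef_rot: [1.0, 0.003, 0.0, 0.0]
force: [-0.3, 0.5, -1.0]
width: 0.0216
```

>>> {"op": "play_rows", "data": {
  "rows": [
    {"tx":-0.0005,"ty":0.0,"tz":-0.001,"twist":0.0,"gripper":1.0},
    {"tx":-0.0005,"ty":0.0,"tz":-0.001,"twist":0.0,"gripper":1.0},
    {"tx":0.0,"ty":0.0,"tz":0.0,"twist":0.0,"gripper":1.0}
  ]
}}

```text
clock: 26.72
ee_pos: [0.5563, -0.0821, 0.1274]
eef_rot: [1.0, 0.003, 0.002, 0.0]
force: [-2.1, 0.9, 11.5]
width: 0.0216
```

>>> {"op": "play_rows", "data": {
  "rows": [
    {"tx":-0.0005,"ty":0.0,"tz":-0.001,"twist":0.0,"gripper":1.0},
    {"tx":-0.0005,"ty":0.0,"tz":-0.001,"twist":0.0,"gripper":1.0},
    {"tx":-0.0004,"ty":0.0,"tz":-0.001,"twist":0.0,"gripper":1.0},
    {"tx":0.0,"ty":0.0,"tz":0.0,"twist":0.0,"gripper":1.0}
  ]
}}

```text
clock: 27.05
ee_pos: [0.5563, -0.0822, 0.1272]
eef_rot: [1.0, 0.003, 0.003, 0.0]
force: [-5.5, 3.1, 24.7]
width: 0.0216
```

>>> {"op": "play_rows", "data": {
  "rows": [
    {"tx":-0.0002,"ty":0.0,"tz":-0.0007,"twist":0.0,"gripper":1.0},
    {"tx":0.0,"ty":0.0,"tz":0.0,"twist":0.0,"gripper":1.0},
    {"tx":0.0,"ty":0.0,"tz":0.0,"twist":0.0,"gripper":1.0},
    {"tx":0.0,"ty":0.0,"tz":0.0,"twist":0.0,"gripper":1.0},
    {"tx":0.0,"ty":0.0,"tz":0.0,"twist":0.0,"gripper":1.0},
    {"tx":0.0,"ty":0.0,"tz":0.0,"twist":0.0,"gripper":1.0}
  ]
}}

```text
clock: 27.55
ee_pos: [0.5564, -0.0822, 0.127]
eef_rot: [1.0, 0.003, 0.004, 0.001]
force: [-8.0, 3.8, 28.9]
width: 0.0215
```

>>> {"op": "play_rows", "data": {
  "rows": [
    {"tx":0.002,"ty":0.0,"tz":0.006,"twist":0.0,"gripper":1.0},
    {"tx":0.0,"ty":0.0,"tz":0.03,"twist":0.0,"gripper":1.0},
    {"tx":0.0,"ty":0.0,"tz":0.035,"twist":0.0,"gripper":1.0},
    {"tx":-0.001,"ty":0.02,"tz":0.0,"twist":0.0,"gripper":1.0},
    {"tx":-0.001,"ty":0.035,"tz":0.0,"twist":0.0,"gripper":1.0},
    {"tx":-0.001,"ty":0.035,"tz":0.0,"twist":0.0,"gripper":1.0},
    {"tx":-0.001,"ty":0.035,"tz":0.0,"twist":0.0,"gripper":1.0},
    {"tx":-0.001,"ty":0.035,"tz":0.0,"twist":0.0,"gripper":1.0},
    {"tx":0.0,"ty":0.035,"tz":0.0,"twist":0.0,"gripper":1.0},
    {"tx":0.0,"ty":0.035,"tz":0.0,"twist":0.0,"gripper":1.0}
  ]
}}

```text
clock: 28.38
ee_pos: [0.55, 0.1497, 0.1925]
eef_rot: [1.0, 0.003, 0.0, -0.0]
force: [0.1, -0.5, -1.2]
width: 0.0218
```

>>> {"op": "play_rows", "data": {
  "rows": [
    {"tx":0.0,"ty":0.035,"tz":0.0,"twist":0.0,"gripper":1.0},
    {"tx":0.0,"ty":0.02,"tz":0.0,"twist":0.0,"gripper":1.0},
    {"tx":0.0,"ty":0.01,"tz":0.0,"twist":0.0,"gripper":1.0},
    {"tx":0.0,"ty":0.0,"tz":0.0,"twist":0.0,"gripper":1.0},
    {"tx":0.0,"ty":0.0,"tz":0.0,"twist":0.0,"gripper":1.0}
  ]
}}

```text
clock: 28.8
ee_pos: [0.5503, 0.2126, 0.1922]
eef_rot: [1.0, 0.004, -0.0, 0.0]
force: [-0.2, -0.0, -0.3]
width: 0.0219
```

```bash
python3 - <<'E'
from h import *
c=snap('side','s10');  crop('s10',245,240,400,380,5,'s10b'); c=snap('top','t10');crop('t10',315,155,435,265,6.5,'t10b');
crop('s10',150,60,300,260,4,'s10d');print(ctrl.get_state()['ee_pos'])
E
```

```text
[0.55055719 0.21156031 0.19225749]
```

View pics/s10b.png

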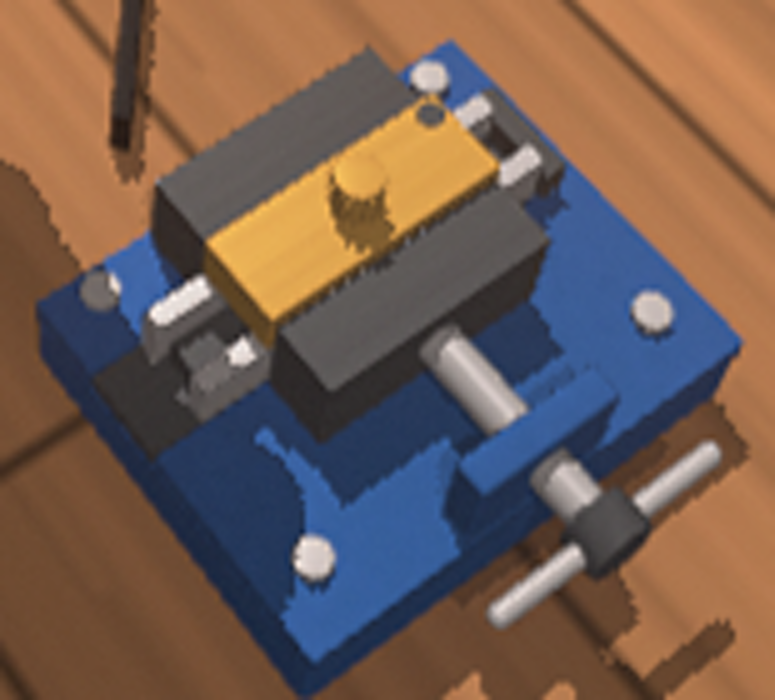

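View pics/t10b.png

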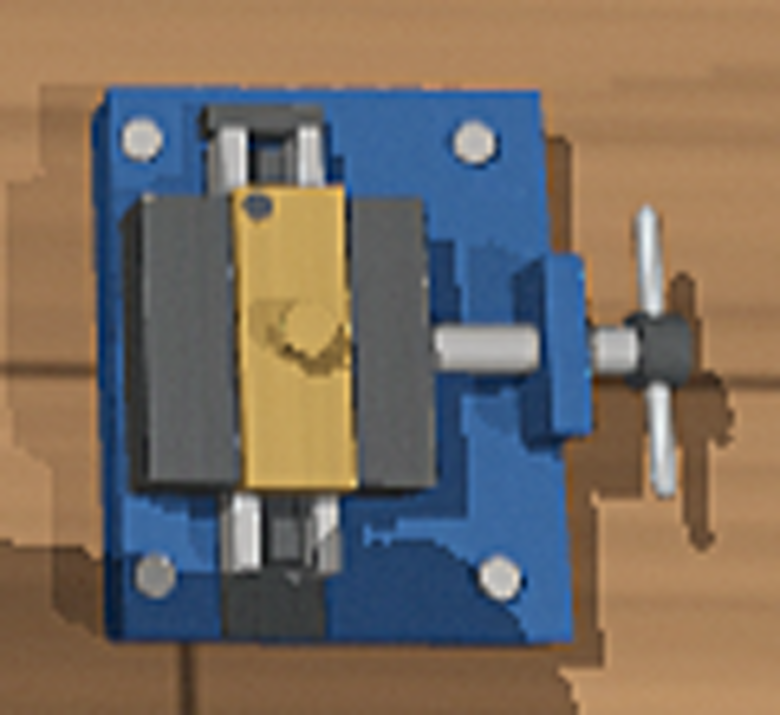

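View pics/s10d.png

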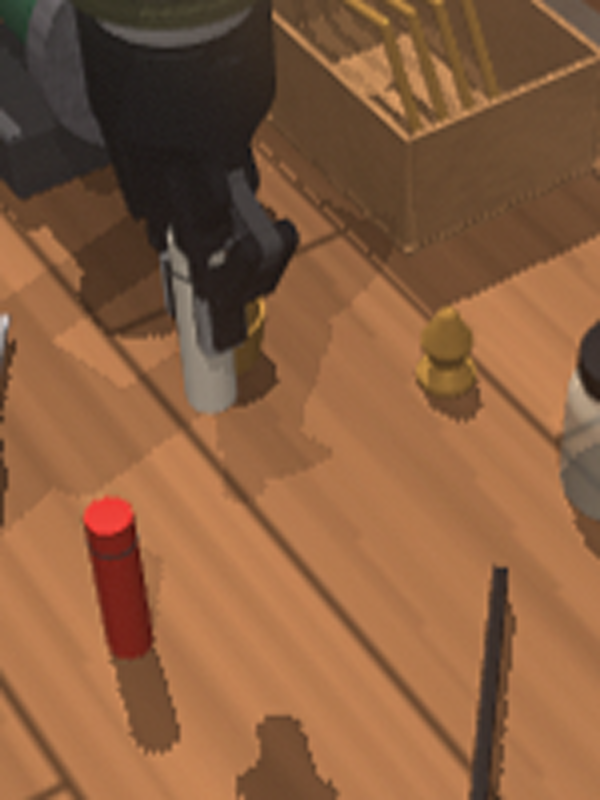

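>>> {"op": "play_rows", "data": {
  "rows": [
    {"tx":0.0,"ty":0.01,"tz":-0.03,"twist":0.0,"gripper":1.0},
    {"tx":0.0,"ty":0.0,"tz":-0.035,"twist":0.0,"gripper":1.0},
    {"tx":0.0,"ty":0.0,"tz":-0.035,"twist":0.0,"gripper":1.0},
    {"tx":0.0,"ty":0.0,"tz":-0.025,"twist":0.0,"gripper":1.0},
    {"tx":0.0,"ty":0.0,"tz":-0.01,"twist":0.0,"gripper":1.0},
    {"tx":0.0,"ty":0.0,"tz":0.0,"twist":0.0,"gripper":1.0},
    {"tx":0.0,"ty":0.0,"tz":0.0,"twist":0.0,"gripper":1.0}
  ]
}}

```text
clock: 29.48
ee_pos: [0.5509, 0.2222, 0.0581]
eef_rot: [1.0, 0.003, 0.0, 0.0]
force: [0.5, 0.6, -0.5]
width: 0.0214
```

>>> {"op": "play_rows", "data": {
  "rows": [
    {"tx":0.0,"ty":0.0,"tz":-0.007,"twist":0.0,"gripper":1.0},
    {"tx":0.0,"ty":0.0,"tz":-0.005,"twist":0.0,"gripper":1.0},
    {"tx":0.0,"ty":0.0,"tz":-0.002,"twist":0.0,"gripper":1.0},
    {"tx":0.0,"ty":0.0,"tz":0.0,"twist":0.0,"gripper":1.0},
    {"tx":0.0,"ty":0.0,"tz":0.0,"twist":0.0,"gripper":1.0}
  ]
}}

```text
clock: 29.9
ee_pos: [0.5506, 0.2231, 0.0437]
eef_rot: [1.0, 0.003, 0.0, -0.0]
force: [0.4, 0.1, -1.4]
width: 0.0215
```

>>> {"op": "play_rows", "data": {
  "rows": [
    {"tx":0.0,"ty":0.0,"tz":-0.001,"twist":0.0,"gripper":1.0},
    {"tx":0.0,"ty":0.0,"tz":-0.001,"twist":0.0,"gripper":1.0},
    {"tx":0.0,"ty":0.0,"tz":0.0,"twist":0.0,"gripper":1.0}
  ]
}}

```text
clock: 30.15
ee_pos: [0.5509, 0.2232, 0.0421]
eef_rot: [1.0, 0.003, 0.001, -0.0]
force: [-2.2, -0.4, 3.0]
width: 0.0217
```

>>> {"op": "play_rows", "data": {
  "rows": [
    {"tx":0.0,"ty":0.0,"tz":0.0003,"twist":0.0,"gripper":0.4},
    {"tx":0.0,"ty":0.0,"tz":0.0,"twist":0.0,"gripper":0.3},
    {"tx":0.0,"ty":0.0,"tz":0.0,"twist":0.0,"gripper":0.2},
    {"tx":0.0,"ty":0.0,"tz":0.0,"twist":0.0,"gripper":0.0},
    {"tx":0.0,"ty":0.0,"tz":0.0,"twist":0.0,"gripper":-0.5},
    {"tx":0.0,"ty":0.0,"tz":0.0,"twist":0.0,"gripper":-1.0},
    {"tx":0.0,"ty":0.0,"tz":0.0,"twist":0.0,"gripper":-1.0},
    {"tx":0.0,"ty":0.0,"tz":0.0,"twist":0.0,"gripper":-1.0}
  ],
  "force": 20
}}

```text
clock: 30.82
ee_pos: [0.5504, 0.223, 0.0416]
eef_rot: [1.0, 0.003, -0.0, -0.0]
force: [0.7, -0.2, 0.2]
width: 0.0851
```

>>> {"op": "play_rows", "data": {
  "rows": [
    {"tx":0.0,"ty":0.0,"tz":0.02,"twist":0.0,"gripper":-1.0},
    {"tx":0.0,"ty":0.0,"tz":0.035,"twist":0.0,"gripper":-1.0},
    {"tx":0.0,"ty":0.0,"tz":0.035,"twist":0.0,"gripper":-1.0},
    {"tx":0.0,"ty":0.0,"tz":0.035,"twist":0.0,"gripper":-1.0},
    {"tx":0.0,"ty":0.0,"tz":0.03,"twist":0.0,"gripper":-1.0},
    {"tx":-0.02,"ty":-0.03,"tz":0.0,"twist":0.0,"gripper":-1.0},
    {"tx":-0.02,"ty":-0.03,"tz":0.0,"twist":0.0,"gripper":-1.0},
    {"tx":-0.02,"ty":-0.03,"tz":0.0,"twist":0.0,"gripper":-1.0},
    {"tx":0.0,"ty":0.0,"tz":0.0,"twist":0.0,"gripper":-1.0},
    {"tx":0.0,"ty":0.0,"tz":0.0,"twist":0.0,"gripper":-1.0}
  ]
}}

```text
clock: 31.65
ee_pos: [0.4896, 0.1318, 0.1967]
eef_rot: [1.0, 0.002, 0.0, -0.0]
force: [-0.0, 1.3, 1.0]
width: 0.0857
```

```bash
python3 - <<'E'
from h import *
c=snap('side','s11');  crop('s11',0,0,512,384,1.56,'s11b'); c=snap('top','t11');crop('t11',0,0,512,384,1.56,'t11b')
crop('s11',165,160,225,235,8,'s11d')
E
```

```text
(no output)
```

View pics/s11b.png

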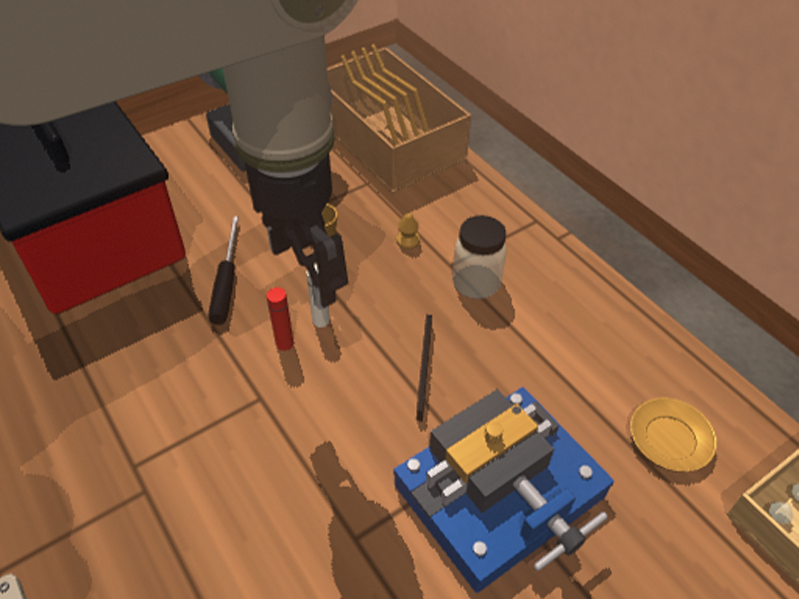

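View pics/t11b.png

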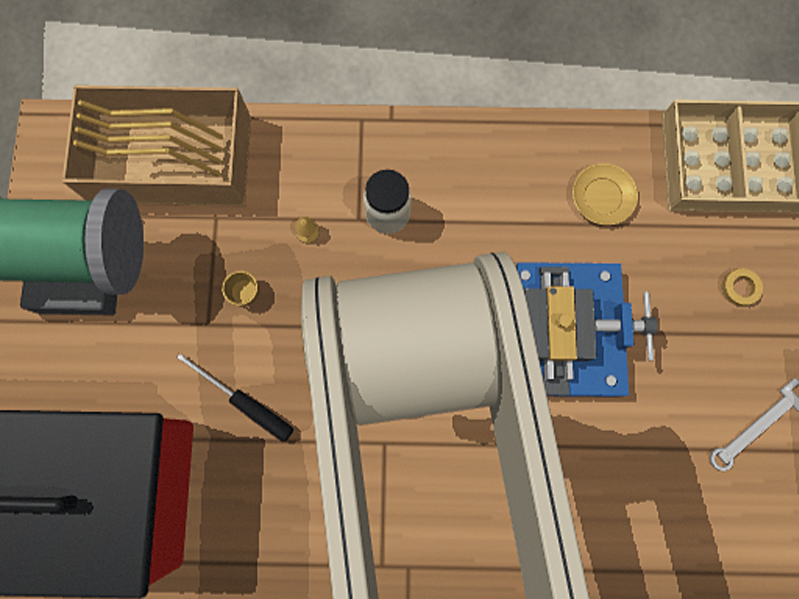

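>>> {"op": "play_rows", "data": {
  "rows": [
    {"tx":-0.03,"ty":-0.03,"tz":0.03,"twist":0.0,"gripper":-1.0},
    {"tx":-0.03,"ty":-0.03,"tz":0.03,"twist":0.0,"gripper":-1.0},
    {"tx":-0.03,"ty":-0.03,"tz":0.03,"twist":0.0,"gripper":-1.0},
    {"tx":0.0,"ty":-0.03,"tz":0.02,"twist":0.0,"gripper":-1.0},
    {"tx":0.0,"ty":0.0,"tz":0.0,"twist":0.0,"gripper":-1.0},
    {"tx":0.0,"ty":0.0,"tz":0.0,"twist":0.0,"gripper":-1.0}
  ]
}}

```text
clock: 32.25
ee_pos: [0.4198, 0.0304, 0.2909]
eef_rot: [1.0, 0.002, 0.002, -0.0]
force: [-0.3, 0.6, -1.1]
width: 0.0851
```

```bash
python3 - <<'E'
from fit import *
c=snap('side','s12');  crop('s12',165,100,400,380,2.1,'s12b'); c=snap('wrist','w12');crop('w12',0,0,512,384,1.56,'w12b')
c=snap('top','t12');crop('t12',190,140,440,290,3.1,'t12b')
E
```

```text
(no output)
```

View pics/s12b.png

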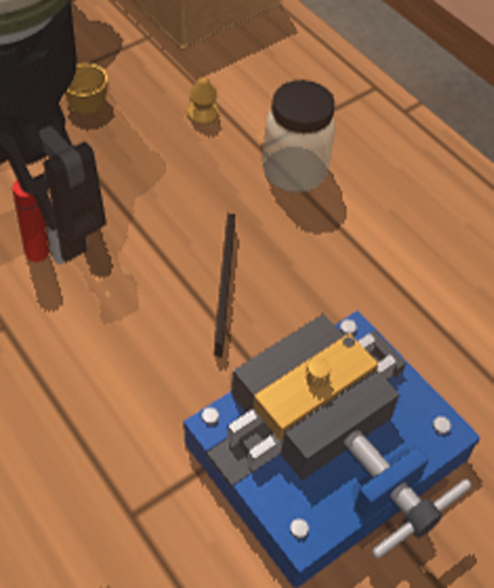

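View pics/t12b.png

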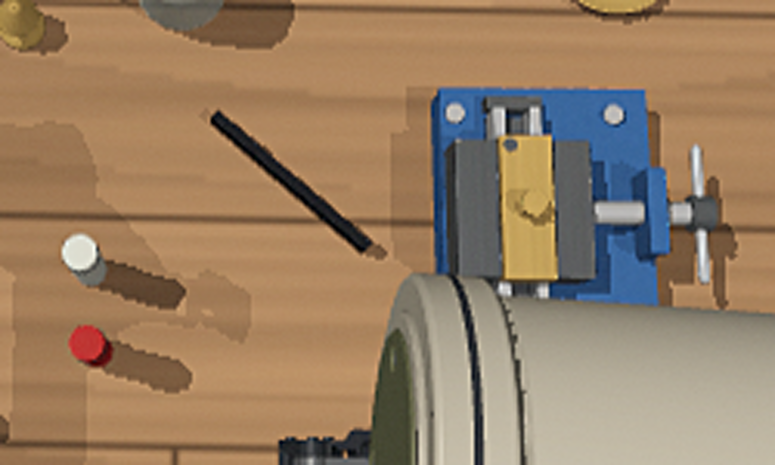

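View pics/w12b.png

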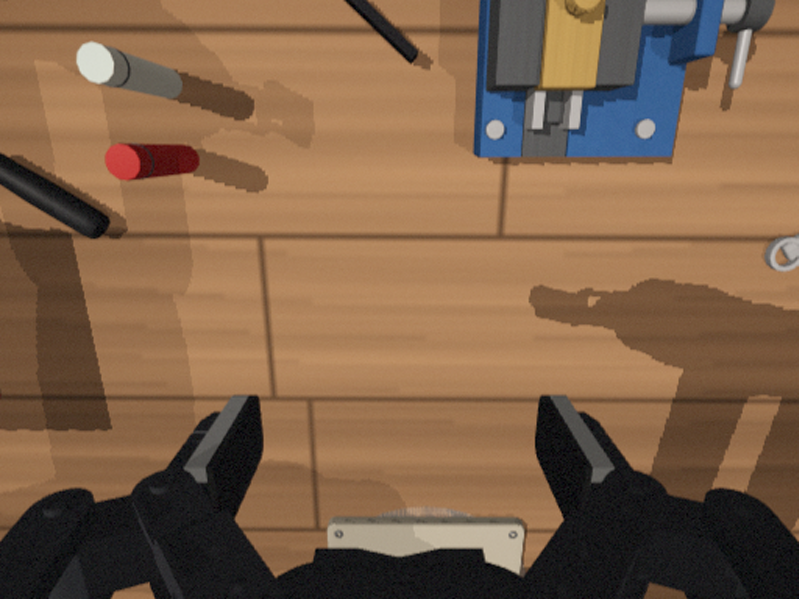

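The drift stands upright beside the red rod, at (80,255) in the top crop. The bar is level, both parallels are at the stop, and nothing else has moved. Handing in.

```bash
python3 -c "
from rig import ctrl
print(ctrl.finish_job())"
```

```text
the job is handed in; nothing more can be done
None
```

I pushed both parallels back to the end stop, pressed the bar down with the white drift, and stood the drift back upright where it was. I handed the job in at about 32 s.

- **Parallels:** I pushed each one with shut fingertips until the force rose against the stop, to about 18 N on the left and 14 N on the right. In the pictures their far ends touch the stop and their near ends are level. They still looked home after the pressing.
- **Bar:** I pressed the near pad down first, then leaned on each pad twice with a steady 27–29 N. I kept clear of the stub and saw no reading over 29 N. My side force on the bar reached about 8 N during the last lean. At about 12 N the two pads stopped within 0.3 mm of each other over 66 mm, about 0.005 rad, and the pictures show the bar level.
- **Drift and the rest:** the drift stands upright on the bench left of the vise. The final pictures show the other things, including the red rod and the black strip, where they were.

**Not tested or not agreeing:**
- I did not pull on the parallels, so their tightness is judged only from the steady force at the stop.
- The bar sank only about 0.3–0.6 mm at each end under the steady lean, less than the quoted spring stiffness alone would give.
- My image fits of the bar's starting tilt disagreed between cameras, so I went by contact heights instead.

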